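Couple the filter pods to the perfusion manifold

ROBOT

A 7-joint arm with a two-finger parallel gripper is mounted at the origin on the work surface. World frame = base frame: x ahead of the robot, y to its left, z up, the work surface at z = 0. Lengths are in mm, angles in rad, forces in N, time in s.
With the tool pointing down it reaches from about 350 to 900 mm from the base axis. Payload 8.1 kg.
Tool frame: the origin (TCP) lies at the very end of the fingers, on their centre line; the grasp point (between the pads) lies grip_depth behind it (grip_depth is the distance from the TCP to the grasp point, in mm); z points along the fingers, y is the line along which they close (so a half turn about z gives the same grasp; the last joint's range is limited). The gripper opens to 85 mm and grips with 20 to 120 N. Pads are 22 mm wide; open, the fingers measure 114 mm over their backs; the gripper's body (76 mm by 85 mm) begins 54 mm behind the grasp point. The pads swing forward as they close: fully open they stand 13 mm farther back than shut.
Start: joints at [-1.251, 0.434, 0.025, 1.573, -0.012, 1.134, -0.075], TCP at [256.475, 569.967, 231.323] pointing down, gripper open.
Joint ranges: [-2.62, 2.62], [-0.44, 2.09], [-1.27, 1.32], [0.08, 2.57], [-1.32, 4.46], [0.12, 2], [-2.74, 2.74]. Speed limits (rad/s): [2.22, 2.22, 3.01, 3.01, 3.14, 3.14, 3.14].

INTERFACE

Orientations are given as a unit quaternion [x, y, z, w].
In Python, from workcell import * gives the robot as it stands.
- The arm moves only by the tool arm_command, never from a script. Its argument "rows" is a list of rows, each a list of 5 numbers: the shift along the tool's x, y, z in units of 30 mm (1.0 is 30 mm), then the turn about the tool's z in units of 5 degrees (1.0 is 5 degrees), then the gripper command: -1 is shut, 1 is fully open, values between are in proportion. A call has exactly 8 rows; each row shifts and turns the commanded pose from where the row before left it, along the tool's axes as they then stand; what a row does not reach is not made up. A row lasts 1/10 s, in which the tool goes at most 50 mm and 8.59 degrees, less where a joint would pass 70% of its speed; a pose out of reach is approached as far as the arm can. A call is refused whole if a number of a shift passes 1 or a number of a turn 1, either way. A call with a gripper value outside its range is refused whole. The fingers move at their own pace and stop on an object; "grip_force" is the grip in N (left out, the last holds). Time passes only in rows, so rows that do not move let the fingers close, or fill a call up. It gives the time, the measured TCP pose, the force, the opening and the grip force at its end, in the units of the state.
- observe(): the state, without advancing time (a new reading comes with each control period).
- read_camera(name): name is "scene" or "top"; returns a dict with "img" (384x512x3 uint8, red, green, blue), "z_map" (384x512 float32, mm along the optical axis (not along the pixel's ray), 0 where there is no reading), "K" (3x3 intrinsics, pixels), "distortion" ([k1, k2, p1, p2, k3] as OpenCV has them; the pictures are not rectified), "camera_from_world" (4x4, takes a point from world to camera coordinates). Camera axes: x right, y down, z forward; pixel columns grow to the right and rows downward; lengths in mm; the calibration is good to about 2 mm. A picture is of the moment at which its call begins.
- hand_in(): hands the job in; it is judged then, once.
The state is a dict: "time_s": time; "joint_pos": joint angles; "qvel": joint speeds; "joint_efforts": joint torques, N m; "tcp_pos": TCP position; "tool_rot": TCP orientation; "ft_force": force on the tool from outside, world axes, zero at the start; "wrist_torque": the same for the moment, N m; "grip_width": finger opening in mm; "grip_force": force on a finger pad.
Only numpy, scipy, OpenCV 4.12 (cv2) and the standard library are available. Lean on these libraries where they do the work, as an engineer would, in place of code of your own. Each camera call takes 0.05 s, during which the arm holds its last target. There are 200 camera calls.

TASK

Connect every filter pod: take those on the clip rail off it, pulling each straight up out of its sprung catch, fetch the one that may stand in the grey parking puck as well, and seat each upright in a coupler of its own on the feed manifold, then lock each by swinging that coupler's two cam arms fully down together, not one after the other. Leave the arms of a coupler without a pod standing open, and do not knock the other bench items out of place.

Things in the scene. Friction and masses are not known exactly. Their poses are not given: they have to be found in the camera images.
- pod1_center (a point): Filter pod 1 (clipped on the rail, may be absent; all alike): round, 64 mm tall, 0.16 kg. Upper half: white cylinder 44 mm across, 32 mm tall, gripped round its side. Lower half: steel spigot 30 mm across, 32 mm tall, foot chamfered, with an 18 mm wide groove from 10.5 mm above the foot. This point: on its axis, half-way up, at the underside of the white body. z: its axis, towards the white end.
- pod2_center (a point): Filter pod 2 (clipped on the rail, may be absent; all alike): round, 64 mm tall, 0.16 kg. Upper half: white cylinder 44 mm across, 32 mm tall, gripped round its side. Lower half: steel spigot 30 mm across, 32 mm tall, foot chamfered, with an 18 mm wide groove from 10.5 mm above the foot. This point: on its axis, half-way up, at the underside of the white body. z: its axis, towards the white end.
- pod3_center (a point): Filter pod 3 (clipped on the rail, may be absent; all alike): round, 64 mm tall, 0.16 kg. Upper half: white cylinder 44 mm across, 32 mm tall, gripped round its side. Lower half: steel spigot 30 mm across, 32 mm tall, foot chamfered, with an 18 mm wide groove from 10.5 mm above the foot. This point: on its axis, half-way up, at the underside of the white body. z: its axis, towards the white end.
- pod4_center (a point): Filter pod 4 (loose in the parking puck, may be absent; all alike): round, 64 mm tall, 0.16 kg. Upper half: white cylinder 44 mm across, 32 mm tall, gripped round its side. Lower half: steel spigot 30 mm across, 32 mm tall, foot chamfered, with an 18 mm wide groove from 10.5 mm above the foot. This point: on its axis, half-way up, at the underside of the white body. z: its axis, towards the white end.
- rail: Clip rail, fixed: low aluminium channel 320 x 80 mm, long along its y axis; origin under its centre. Three 33 mm bays, 100 mm apart, hold upright pods by the spigot. A sprung catch on each bay's +x side sits in the pod's groove: lifting the firmly held pod straight up frees it with about 10 N within 15 mm. Catch housings end 30 mm above the bench; a clipped pod's centre is at 42 mm.
- manifold: Feed manifold, fixed: aluminium base 240 mm (x) by 200 mm (y), 20 mm high, origin under its centre, with four upright steel cam couplers two by two, 150 mm apart in x and 120 mm in y (see port1 to port4). Each coupler's two arms swing in its x-z plane.
- port1 (a point): Centre of the mouth of coupler 1, in the plane of its rim, 68 mm above the bench; axes as the manifold's. The coupler is an upright tube, 44 mm across outside, 35 mm inside, 35 mm deep. In a seated pod the underside of the white body rests on the rim, so the pod's centre point coincides with this one.
- arm1_near (a joint): Cam arm of coupler 1, -x side (manifold axes): steel lever 47 x 14 x 6 mm, hinged 26 mm from the coupler's axis, 8 mm below the rim. 0 rad: outward and 40 deg up; 0.7: level; 2.18: fully down beside the tube (62 mm over both arms, 25 mm below the hinges). Stays where left; takes 0.07 N m. Its cam enters the pod's groove, and jams if the pod is not seated.
- arm1_far (a joint): Cam arm of coupler 1, +x side (manifold axes): steel lever 47 x 14 x 6 mm, hinged 26 mm from the coupler's axis, 8 mm below the rim. 0 rad: outward and 40 deg up; 0.7: level; 2.18: fully down beside the tube (62 mm over both arms, 25 mm below the hinges). Stays where left; takes 0.07 N m. Its cam enters the pod's groove, and jams if the pod is not seated.
- port2 (a point): Centre of the mouth of coupler 2, in the plane of its rim, 68 mm above the bench; axes as the manifold's. The coupler is an upright tube, 44 mm across outside, 35 mm inside, 35 mm deep. In a seated pod the underside of the white body rests on the rim, so the pod's centre point coincides with this one.
- arm2_near (a joint): Cam arm of coupler 2, -x side (manifold axes): steel lever 47 x 14 x 6 mm, hinged 26 mm from the coupler's axis, 8 mm below the rim. 0 rad: outward and 40 deg up; 0.7: level; 2.18: fully down beside the tube (62 mm over both arms, 25 mm below the hinges). Stays where left; takes 0.07 N m. Its cam enters the pod's groove, and jams if the pod is not seated.
- arm2_far (a joint): Cam arm of coupler 2, +x side (manifold axes): steel lever 47 x 14 x 6 mm, hinged 26 mm from the coupler's axis, 8 mm below the rim. 0 rad: outward and 40 deg up; 0.7: level; 2.18: fully down beside the tube (62 mm over both arms, 25 mm below the hinges). Stays where left; takes 0.07 N m. Its cam enters the pod's groove, and jams if the pod is not seated.
- port3 (a point): Centre of the mouth of coupler 3, in the plane of its rim, 68 mm above the bench; axes as the manifold's. The coupler is an upright tube, 44 mm across outside, 35 mm inside, 35 mm deep. In a seated pod the underside of the white body rests on the rim, so the pod's centre point coincides with this one.
- arm3_near (a joint): Cam arm of coupler 3, -x side (manifold axes): steel lever 47 x 14 x 6 mm, hinged 26 mm from the coupler's axis, 8 mm below the rim. 0 rad: outward and 40 deg up; 0.7: level; 2.18: fully down beside the tube (62 mm over both arms, 25 mm below the hinges). Stays where left; takes 0.07 N m. Its cam enters the pod's groove, and jams if the pod is not seated.
- arm3_far (a joint): Cam arm of coupler 3, +x side (manifold axes): steel lever 47 x 14 x 6 mm, hinged 26 mm from the coupler's axis, 8 mm below the rim. 0 rad: outward and 40 deg up; 0.7: level; 2.18: fully down beside the tube (62 mm over both arms, 25 mm below the hinges). Stays where left; takes 0.07 N m. Its cam enters the pod's groove, and jams if the pod is not seated.
- port4 (a point): Centre of the mouth of coupler 4, in the plane of its rim, 68 mm above the bench; axes as the manifold's. The coupler is an upright tube, 44 mm across outside, 35 mm inside, 35 mm deep. In a seated pod the underside of the white body rests on the rim, so the pod's centre point coincides with this one.
- arm4_near (a joint): Cam arm of coupler 4, -x side (manifold axes): steel lever 47 x 14 x 6 mm, hinged 26 mm from the coupler's axis, 8 mm below the rim. 0 rad: outward and 40 deg up; 0.7: level; 2.18: fully down beside the tube (62 mm over both arms, 25 mm below the hinges). Stays where left; takes 0.07 N m. Its cam enters the pod's groove, and jams if the pod is not seated.
- arm4_far (a joint): Cam arm of coupler 4, +x side (manifold axes): steel lever 47 x 14 x 6 mm, hinged 26 mm from the coupler's axis, 8 mm below the rim. 0 rad: outward and 40 deg up; 0.7: level; 2.18: fully down beside the tube (62 mm over both arms, 25 mm below the hinges). Stays where left; takes 0.07 N m. Its cam enters the pod's groove, and jams if the pod is not seated.
- puck: Parking puck, loose: grey disc 76 mm across, 30 mm tall, 0.5 kg, with a round 32.6 mm socket, 25 mm deep, in which pod 4 stands without a catch (lift it straight up; its centre then 37 mm above the bench). It may stay where it is.
- beaker: Bystander: loose clear glass beaker, 70 mm across, 90 mm tall; origin under its centre
- dishes: Bystander: loose clear pile of culture dishes, 90 mm across, 48 mm tall; origin under its centre
- buffer: Bystander: loose buffer jar, 64 mm across, 100 mm tall; origin under its centre
- tray_cup: Bystander: loose small white ceramic bowl, 60 mm across, 50 mm tall; origin under its centre
Mind the look-alikes: they are no part of the job. What is shaped like the part that bears pod4_center but brown is not meant.

How it is judged (in metres and radians):
At the end, for the whole second after the job is handed in: Every present pod stands in a coupler of its own (centre within 6 mm sideways and 4 mm in height of the mouth point, tilted under 0.12 rad) with both arms of that coupler beyond 1.95 rad; both arms of a coupler without a pod are below 1.0 rad (((horizontal distance between pod1_center and port1 below 0.006 m and z of pod1_center in the frame of port1 between -0.004 and 0.004 m and angle between pod1_center's own z axis and vertical below 0.12 rad and value of joint each of arm1_near, arm1_far above 1.95 rad) or (horizontal distance between pod1_center and port2 below 0.006 m and z of pod1_center in the frame of port2 between -0.004 and 0.004 m and angle between pod1_center's own z axis and vertical below 0.12 rad and value of joint each of arm2_near, arm2_far above 1.95 rad) or (horizontal distance between pod1_center and port3 below 0.006 m and z of pod1_center in the frame of port3 between -0.004 and 0.004 m and angle between pod1_center's own z axis and vertical below 0.12 rad and value of joint each of arm3_near, arm3_far above 1.95 rad) or (horizontal distance between pod1_center and port4 below 0.006 m and z of pod1_center in the frame of port4 between -0.004 and 0.004 m and angle between pod1_center's own z axis and vertical below 0.12 rad and value of joint each of arm4_near, arm4_far above 1.95 rad)) and ((horizontal distance between pod2_center and port1 below 0.006 m and z of pod2_center in the frame of port1 between -0.004 and 0.004 m and angle between pod2_center's own z axis and vertical below 0.12 rad and value of joint each of arm1_near, arm1_far above 1.95 rad) or (horizontal distance between pod2_center and port2 below 0.006 m and z of pod2_center in the frame of port2 between -0.004 and 0.004 m and angle between pod2_center's own z axis and vertical below 0.12 rad and value of joint each of arm2_near, arm2_far above 1.95 rad) or (horizontal distance between pod2_center and port3 below 0.006 m and z of pod2_center in the frame of port3 between -0.004 and 0.004 m and angle between pod2_center's own z axis and vertical below 0.12 rad and value of joint each of arm3_near, arm3_far above 1.95 rad) or (horizontal distance between pod2_center and port4 below 0.006 m and z of pod2_center in the frame of port4 between -0.004 and 0.004 m and angle between pod2_center's own z axis and vertical below 0.12 rad and value of joint each of arm4_near, arm4_far above 1.95 rad)) and ((horizontal distance between pod3_center and port1 below 0.006 m and z of pod3_center in the frame of port1 between -0.004 and 0.004 m and angle between pod3_center's own z axis and vertical below 0.12 rad and value of joint each of arm1_near, arm1_far above 1.95 rad) or (horizontal distance between pod3_center and port2 below 0.006 m and z of pod3_center in the frame of port2 between -0.004 and 0.004 m and angle between pod3_center's own z axis and vertical below 0.12 rad and value of joint each of arm2_near, arm2_far above 1.95 rad) or (horizontal distance between pod3_center and port3 below 0.006 m and z of pod3_center in the frame of port3 between -0.004 and 0.004 m and angle between pod3_center's own z axis and vertical below 0.12 rad and value of joint each of arm3_near, arm3_far above 1.95 rad) or (horizontal distance between pod3_center and port4 below 0.006 m and z of pod3_center in the frame of port4 between -0.004 and 0.004 m and angle between pod3_center's own z axis and vertical below 0.12 rad and value of joint each of arm4_near, arm4_far above 1.95 rad)) and ((horizontal distance between pod4_center and port1 below 0.006 m and z of pod4_center in the frame of port1 between -0.004 and 0.004 m and angle between pod4_center's own z axis and vertical below 0.12 rad and value of joint each of arm1_near, arm1_far above 1.95 rad) or (horizontal distance between pod4_center and port2 below 0.006 m and z of pod4_center in the frame of port2 between -0.004 and 0.004 m and angle between pod4_center's own z axis and vertical below 0.12 rad and value of joint each of arm2_near, arm2_far above 1.95 rad) or (horizontal distance between pod4_center and port3 below 0.006 m and z of pod4_center in the frame of port3 between -0.004 and 0.004 m and angle between pod4_center's own z axis and vertical below 0.12 rad and value of joint each of arm3_near, arm3_far above 1.95 rad) or (horizontal distance between pod4_center and port4 below 0.006 m and z of pod4_center in the frame of port4 between -0.004 and 0.004 m and angle between pod4_center's own z axis and vertical below 0.12 rad and value of joint each of arm4_near, arm4_far above 1.95 rad)) and ((value of joint each of arm1_near, arm1_far above 1.95 rad and horizontal distance between any of pod1_center, pod2_center, pod3_center, pod4_center and port1 below 0.006 m) or value of joint each of arm1_near, arm1_far below 1 rad) and ((value of joint each of arm2_near, arm2_far above 1.95 rad and horizontal distance between any of pod1_center, pod2_center, pod3_center, pod4_center and port2 below 0.006 m) or value of joint each of arm2_near, arm2_far below 1 rad) and ((value of joint each of arm3_near, arm3_far above 1.95 rad and horizontal distance between any of pod1_center, pod2_center, pod3_center, pod4_center and port3 below 0.006 m) or value of joint each of arm3_near, arm3_far below 1 rad) and ((value of joint each of arm4_near, arm4_far above 1.95 rad and horizontal distance between any of pod1_center, pod2_center, pod3_center, pod4_center and port4 below 0.006 m) or value of joint each of arm4_near, arm4_far below 1 rad)); the robot touches nothing.
It fails at once if one cam arm of a coupler is shut while its partner still stands open ((value of joint arm1_near above 1.9 rad and value of joint arm1_far below 0.9 rad) or (value of joint arm1_far above 1.9 rad and value of joint arm1_near below 0.9 rad) or (value of joint arm2_near above 1.9 rad and value of joint arm2_far below 0.9 rad) or (value of joint arm2_far above 1.9 rad and value of joint arm2_near below 0.9 rad) or (value of joint arm3_near above 1.9 rad and value of joint arm3_far below 0.9 rad) or (value of joint arm3_far above 1.9 rad and value of joint arm3_near below 0.9 rad) or (value of joint arm4_near above 1.9 rad and value of joint arm4_far below 0.9 rad) or (value of joint arm4_far above 1.9 rad and value of joint arm4_near below 0.9 rad)).
It fails at once if the beaker, dishes, jar or bowl is knocked more than 40 mm out of place (distance of any of beaker, dishes, buffer, tray_cup from where it was at the start of the episode above 0.04 m).
Of pod1, pod2, pod3, pod4 only 3 to 4 are there at a start; the rules pass over those that are not, and their reading is None.
At some moment in a run one of puck may be knocked a few centimetres aside while the robot is not near it.
Once in a run the grip may slacken for a moment while it holds something.
It also fails if it takes over 210 s, if anything falls off the work surface, if the arm or the gripper's body presses on something with over 40 N, if the wrist force passes 120 N, or if a joint passes its speed limit or range.

## Working session

There is one attempt and no reset: what is moved stays moved. The work goes in short steps, Python scripts to look and compute and a tool call to move; the robot and the scene stay as the last step left them, time stands still between calls to the robot, and variables do not carry over. Pictures are saved under pics/ and viewed, at most 14 in all, crops included, and the job is handed in when it is done.

Besides the shell and the picture viewer there is one more tool, called after "Emit:" as name([rows], argument=value, ...), one row to a line, values as JSON. arm_command: Moves the arm, as the interface text tells. Its arguments: {"type":"object","properties":{"rows":{"type":"array"},"grip_force":{"type":"number"}},"required":["rows"]}

```bash
ls; mkdir -p pics; cat > h.py <<'E'
from workcell import *
import numpy as np, cv2
def cam(n,f=None):
    c=read_camera(n)
    if f: cv2.imwrite(f,cv2.cvtColor(c['img'],cv2.COLOR_RGB2BGR))
    return c
def plane(c,uv,z):
    p=cv2.undistortPoints(np.float64(uv).reshape(-1,1,2),np.float64(c['K']),np.float64(c['distortion'])).reshape(-1,2)
    T=np.array(c['camera_from_world']);R=T[:3,:3];t=T[:3,3];o=-R.T@t
    d=np.c_[p,np.ones(len(p))]@R
    return o+d*((z-o[2])/d[:,2])[:,None]
def cloud(c):
    h,w=c['z_map'].shape;v,u=np.mgrid[:h,:w]
    p=cv2.undistortPoints(np.stack([u,v],-1).reshape(-1,1,2).astype(float),np.float64(c['K']),np.float64(c['distortion'])).reshape(-1,2)
    z=c['z_map'].reshape(-1,1);T=np.array(c['camera_from_world'])
    P=(np.c_[p*z,z]-T[:3,3])@T[:3,:3]
    P[z[:,0]==0]=np.nan
    return P.reshape(h,w,3)
E
python3 - <<'E'
from h import *
a=cam('scene','pics/s0.png');b=cam('top','pics/t0.png')
np.savez('c0.npz',si=a['img'],ti=b['img'],sp=cloud(a),tp=cloud(b))
for c in(a,b):
    T=np.array(c['camera_from_world']);print((-T[:3,:3].T@T[:3,3]).round(),np.round(c['K'],1).tolist(),np.round(T[:3,:3],2).tolist())
print(observe())
E
```

```text
pics
[1239. -261.  814.] [[435.2, 0.0, 262.0], [0.0, 435.2, 184.9], [0.0, 0.0, 1.0]] [[0.38, 0.93, -0.01], [0.67, -0.28, -0.69], [-0.64, 0.25, -0.73]]
[ 462.    2. 1051.] [[371.7, 0.0, 256.2], [0.0, 371.7, 192.2], [0.0, 0.0, 1.0]] [[0.02, -1.0, 0.02], [-0.99, -0.03, -0.13], [0.13, -0.01, -0.99]]
{'time_s': 0.1, 'joint_pos': array([-1.25059382,  0.43518084,  0.02498329,  1.57400273, -0.01160943,
        1.1339986 , -0.07511182]), 'qvel': array([-1.37603776e-03, -3.58279256e-03, -2.95349680e-04, -2.79478034e-03,
        4.99518187e-04,  1.28309313e-03, -5.74596203e-05]), 'joint_efforts': array([ 3.12108241e-03, -6.71755385e+01,  1.02804344e+00, -3.16901135e+01,
        1.57398713e-02,  7.31548193e-03, -5.99762006e-05]), 'tcp_pos': array([256.31313897, 569.52884342, 230.58875527]), 'tool_rot': array([ 2.09876060e-01,  9.77727732e-01, -7.16710605e-04, -8.86711319e-05]), 'ft_force': array([-0.09913789, -0.15671933, -0.11187124]), 'wrist_torque': array([-0.0238917 ,  0.00782957,  0.03280554]), 'grip_force': 0.0, 'grip_width': 85.29707546560098}
```

View pics/s0.png

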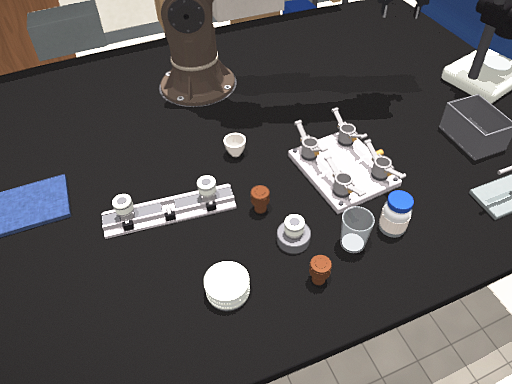

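View pics/t0.png

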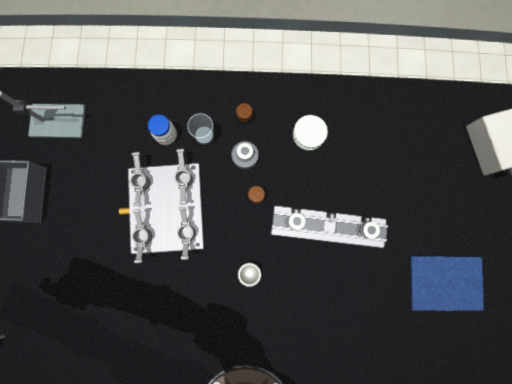

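The scene shows pods at scene pixels (123,203) and (207,187) on the rail, and one in the puck at (294,227). The middle bay is empty. Look-alikes are the brown pods at (260,198) and (320,268) and the white bowl at (235,144), none of which I want. I'll take the white pods, all of which have steel spigots. The manifold is at scene (343,168), top (165,208).

```bash
python3 - <<'E'
import numpy as np,cv2
d=np.load('c0.npz')
a=cv2.resize(d['ti'][140:265,115:215],None,fx=4,fy=4,interpolation=cv2.INTER_CUBIC)
b=cv2.resize(d['ti'][135:255,230:395],None,fx=2.4,fy=2.4,interpolation=cv2.INTER_CUBIC)
c=cv2.resize(d['si'][110:215,280:400],None,fx=3,fy=2,interpolation=cv2.INTER_CUBIC)
o=np.zeros((510,800,3),np.uint8);o[:500,:400]=a;o[:288,402:402+396]=b;o[290:500,402:762]=c
cv2.imwrite('pics/crop.png',o[...,::-1])
P=d['tp']
def rep(n,u0,u1,v0,v1,z0,z1):
    q=P[v0:v1,u0:u1].reshape(-1,3);q=q[(q[:,2]>z0)&(q[:,2]<z1)]
    (x,y),r=cv2.minEnclosingCircle(q[:,:2].astype(np.float32))
    print(n,len(q),q.mean(0).round(1),np.ptp(q,0).round(1),'enc',round(x,1),round(y,1),round(r,1))
rep('podA',285,310,208,233,66,82);rep('podB',358,385,216,242,66,82)
rep('pod4',232,258,138,165,60,78);rep('puck',228,262,135,170,22,38)
for n,(u,v) in dict(a=(140,181),b=(184,178),c=(143,235),e=(188,233)).items(): rep(n,u-8,u+8,v-8,v+8,62,74)
q=P[160:255,125:207].reshape(-1,3);q=q[(q[:,2]>14)&(q[:,2]<26)];print('base',cv2.minAreaRect(q[:,:2].astype(np.float32)),len(q))
q=P[200:255,265:395].reshape(-1,3);q=q[(q[:,2]>4)&(q[:,2]<36)];print('rail',cv2.minAreaRect(q[:,:2].astype(np.float32)),np.nanmax(q[:,2]))
E
```

```text
podA 224 [ 520.7 -122.1   73. ] [42.7 42.8 10.1] enc 521.0 -122.4 22.3
podB 217 [ 503.  -319.8   72.9] [40.  43.8 11.2] enc 502.9 -320.6 22.3
pod4 208 [707.2  21.1  68.1] [44.  41.  12.5] enc 707.9 21.2 22.2
puck 329 [702.2  20.4  28.9] [72.9 73.8 10.7] enc 708.5 20.9 38.0
a 76 [618.1 303.8  66.4] [41.6 37.   8.1] enc 619.1 305.7 23.3
b 77 [628.7 184.2  66.5] [41.6 39.1  8.5] enc 630.4 186.0 23.8
c 62 [475.7 286.3  66.8] [40.  34.3  9.1] enc 474.9 291.8 23.1
e 66 [485.6 166.8  66.6] [40.  35.9  8.6] enc 483.6 173.2 23.0
base ((551.6817016601562, 246.12374877929688), (240.91554260253906, 213.87725830078125), 5.571556091308594) 4357
rail ((512.911376953125, -224.78033447265625), (151.5911102294922, 360.71807861328125), 2.2532131671905518) 33.95183894009966
```

View pics/crop.png

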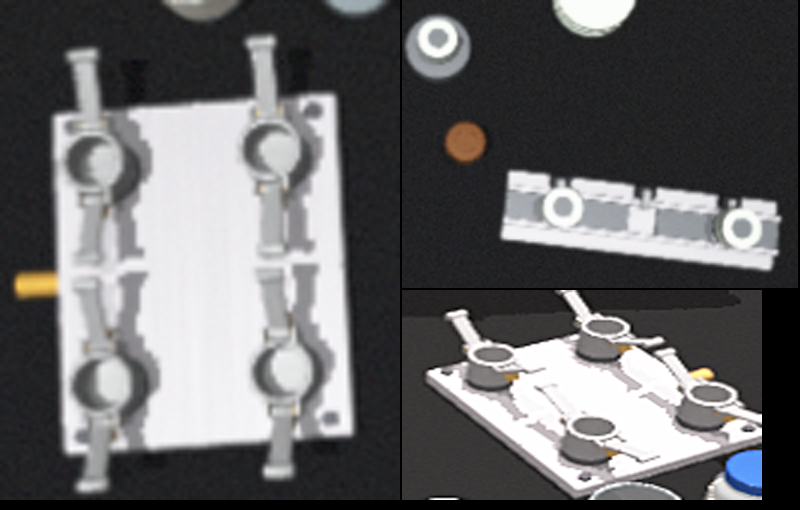

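```bash
cat > m.py <<'E'
from h import *
def enc(P,c,z0,z1,R=27):
    c=np.array(c,float)
    for _ in range(4):
        q=P.reshape(-1,3);q=q[(q[:,2]>z0)&(q[:,2]<z1)&(np.hypot(*(q[:,:2]-c).T)<R)]
        (x,y),r=cv2.minEnclosingCircle(q[:,:2].astype(np.float32));c=np.array([x,y])
    return c.round(1),round(r,1),len(q)
E
python3 - <<'E'
from m import *
d=np.load('c0.npz')
for k,im in(('tp','ti'),('sp','si')):
    P=d[k].copy();I=d[im].astype(int)
    print(k)
    for n,c,z0,z1 in(('A',(521,-122),70,77),('B',(503,-320),70,77),('4',(708,21),65,72),('puck',(708,21),26,33),('p1',(620,305),66,70),('p2',(630,185),66,70),('p3',(474,292),66,70),('p4',(484,171),66,70)):
        print(n,enc(P,c,z0,z1,40 if n=='puck' else 25))
    for n,L in (('base',(420,690,110,370,17,23)),):
        s=(I[...,0]-I[...,2])<25
        m=s&(P[...,0]>L[0])&(P[...,0]<L[1])&(P[...,1]>L[2])&(P[...,1]<L[3])&(P[...,2]>L[4])&(P[...,2]<L[5])&(I.sum(2)>420)
        m=cv2.morphologyEx(m.astype(np.uint8),cv2.MORPH_OPEN,np.ones((3,3)))>0
        print(n,cv2.minAreaRect(P[m][:,:2].astype(np.float32)))
    for n,c,z0,z1 in(('beaker',(745,95),70,95),('dish',(740,-160),40,55),('bowl',(395,5),40,55),('jar',(755,190),60,110),('br1',(800,20),30,80),('br2',(600,-10),30,80)): print(n,enc(P,c,z0,z1,50))
E
```

```text
tp
A (array([ 520.6, -122.2]), 22.0, 208)
B (array([ 502.9, -320.6]), 22.3, 199)
4 (array([708.6,  21. ]), 21.7, 192)
puck (array([707.7,  21. ]), 37.7, 296)
p1 (array([618.4, 306.1]), 24.4, 53)
p2 (array([629.5, 186.1]), 24.5, 57)
p3 (array([474.1, 290.8]), 24.3, 57)
p4 (array([485.6, 172.3]), 24.3, 59)
base ((552.8011474609375, 240.29266357421875), (236.85369873046875, 198.24603271484375), 5.471324443817139)
beaker (array([769.5, 142.2]), 35.6, 195)
dish (array([ 778. , -162.4]), 47.0, 802)
bowl (array([379.1,  -0.4]), 29.3, 132)
jar (array([755.1, 190.8]), 49.8, 236)
br1 (array([824.5,  26.5]), 22.8, 237)
br2 (array([592.2, -13.3]), 22.3, 226)
sp
A (array([ 523.6, -122.2]), 22.9, 202)
B (array([ 503.3, -320.9]), 23.4, 213)
4 (array([709.8,  19.1]), 23.0, 244)
puck (array([711.1,  19.5]), 37.8, 386)
p1 (array([620.4, 302.1]), 24.1, 51)
p2 (array([630.7, 184. ]), 24.7, 79)
p3 (array([475., 291.]), 22.9, 44)
p4 (array([483.5, 169.7]), 23.5, 55)
base ((554.3290405273438, 237.29281616210938), (238.79298400878906, 201.1522674560547), 5.4304022789001465)
beaker (array([769.9, 141.9]), 37.0, 472)
dish (array([ 779.2, -162.1]), 46.8, 1460)
bowl (array([380.3,   0. ]), 30.6, 157)
jar (array([754.9, 190.1]), 49.9, 546)
br1 (array([826.3,  24.7]), 23.1, 476)
br2 (array([594.2, -12.4]), 24.0, 354)
```

```bash
cat > go.py <<'E'
from h import *
import sys
from scipy.spatial.transform import Rotation as Rn
def go(x,y,z):
    s=observe();R=Rn.from_quat(s['tool_rot']).as_matrix()
    d=R.T@(np.array([x,y,z])-s['tcp_pos'])/30
    yaw=np.degrees(np.arctan2(R[1,1],R[0,1]))
    print('t',round(s['time_s'],1),'tcp',s['tcp_pos'].round(1),'tilt',R[2].round(3),'yaw_y',yaw.round(2),'F',s['ft_force'].round(1),'w',round(s['grip_width'],1),'gf',round(s['grip_force'],1),'j7',s['joint_pos'].round(2))
    print('units',d.round(2),'turn to 95.45 (tool z):',round((yaw-95.45)/5,2),'to 5.45:',round((yaw-5.45)/5,2))
if __name__=='__main__': go(*map(float,sys.argv[1:4]))
E
python3 -c "
import workcell as w;print([n for n in dir(w) if n[0]!='_']);print(getattr(w,'grip_depth',None))"
```

```text
['PlanningError', 'grip_depth', 'hand_in', 'observe', 'read_camera']
18.700000000000003
```

Emit:
arm_command([
  [0, 0, 0, -1, 1],
  [0, 0, 0, -1, 1],
  [0, 0, 0, -1, 1],
  [0, 0, 0, -1, 1],
  [0, 0, 0, -1, 1],
  [0, 0, 0, -0.93, 1],
  [0, 0, 0, 0, 1],
  [0, 0, 0, 0, 1],
], grip_force=60)

```text
time_s: 0.9
tcp_pos: [256.5, 569.7, 231.0]
tool_rot: [-0.046, 0.999, -0.0, -0.0]
ft_force: [0.0, 0.3, 0.6]
grip_width: 85.0
grip_force: 0.0
```

```bash
python3 go.py 521.8 -122.2 160
```

```text
t 0.9 tcp [256.5 569.7 231. ] tilt [ 0.    -0.001 -1.   ] yaw_y 95.27 F [0.  0.3 0.6] w 85.0 gf 0.0 j7 [-1.17  0.44 -0.09  1.57  0.04  1.14  0.39]
units [ -6.69 -23.78   2.38] turn to 95.45 (tool z): -0.04 to 5.45: 17.96
```

Emit:
arm_command([
  [-0.28, -0.99, 0, 0, 1],
  [-0.28, -0.99, 0, 0, 1],
  [-0.28, -0.99, 0, 0, 1],
  [-0.28, -0.99, 0, 0, 1],
  [-0.28, -0.99, 0, 0, 1],
  [-0.28, -0.99, 0, 0, 1],
  [-0.28, -0.99, 0, 0, 1],
  [-0.28, -0.99, 0, 0, 1],
])

```text
time_s: 1.7
tcp_pos: [346.1, 338.6, 231.4]
tool_rot: [-0.046, 0.999, 0.0, 0.0]
ft_force: [1.0, -0.0, -0.2]
grip_width: 85.7
grip_force: 0.0
```

Emit:
arm_command([
  [-0.28, -0.99, 0, 0, 1],
  [-0.28, -0.99, 0, 0, 1],
  [-0.28, -0.99, 0, 0, 1],
  [-0.28, -0.99, 0, 0, 1],
  [-0.28, -0.99, 0, 0, 1],
  [-0.28, -0.99, 0, 0, 1],
  [-0.28, -0.99, 0, 0, 1],
  [-0.28, -0.99, 0, 0, 1],
])

```text
time_s: 2.5
tcp_pos: [435.4, 108.4, 231.5]
tool_rot: [-0.046, 0.999, 0.0, 0.0]
ft_force: [-0.1, 0.7, 0.3]
grip_width: 85.4
grip_force: 0.0
```

Emit:
arm_command([
  [-0.28, -0.99, 0.2, 0, 1],
  [-0.28, -0.99, 0.4, 0, 1],
  [-0.28, -0.99, 0.4, 0, 1],
  [-0.28, -0.99, 0.4, 0, 1],
  [-0.28, -0.99, 0.4, 0, 1],
  [-0.28, -0.99, 0.4, 0, 1],
  [-0.28, -0.99, 0.2, 0, 1],
  [0, 0, 0, 0, 1],
])

```text
time_s: 3.3
tcp_pos: [513.7, -96.3, 158.6]
tool_rot: [-0.043, 0.999, -0.001, -0.0]
ft_force: [0.5, -0.2, 1.3]
grip_width: 85.4
grip_force: 0.0
```

```bash
python3 go.py 521.8 -122.2 42
```

```text
t 3.3 tcp [513.7 -96.3 158.6] tilt [ 0.001 -0.002 -1.   ] yaw_y 94.98 F [ 0.5 -0.2  1.3] w 85.4 gf 0.0 j7 [-0.13  0.35  0.27  1.93 -0.12  0.88  1.86]
units [-0.19 -0.87  3.89] turn to 95.45 (tool z): -0.09 to 5.45: 17.91
```

Emit:
arm_command([
  [-0.19, -0.87, 0, 0, 1],
  [0, 0, 0.7, 0, 1],
  [0, 0, 0.8, 0, 1],
  [0, 0, 0.8, 0, 1],
  [0, 0, 0.8, 0, 1],
  [0, 0, 0.6, 0, 1],
  [0, 0, 0.2, 0, 1],
  [0, 0, 0, 0, 1],
])

```text
time_s: 4.1
tcp_pos: [521.1, -116.8, 41.9]
tool_rot: [-0.047, 0.999, 0.0, -0.001]
ft_force: [0.1, 0.0, -0.4]
grip_width: 85.3
grip_force: 0.0
```

```bash
python3 go.py 521.8 -122.2 40
```

```text
t 4.1 tcp [ 521.1 -116.8   41.9] tilt [ 0.001  0.    -1.   ] yaw_y 95.39 F [ 0.1  0.  -0.4] w 85.3 gf 0.0 j7 [-0.04  0.53  0.22  2.   -0.19  0.63  1.97]
units [-0.01 -0.18  0.06] turn to 95.45 (tool z): -0.01 to 5.45: 17.99
```

Emit:
arm_command([
  [0, -0.18, 0.06, 0, 1],
  [0, 0, 0, 0, 0],
  [0, 0, 0, 0, -1],
  [0, 0, 0, 0, -1],
  [0, 0, 0, 0, -1],
  [0, 0, 0, 0, -1],
  [0, 0, 0, 0, -1],
  [0, 0, 0, 0, -1],
], grip_force=80)

```text
time_s: 4.9
tcp_pos: [522.4, -122.7, 41.4]
tool_rot: [-0.047, 0.999, -0.0, 0.001]
ft_force: [-1.0, 0.2, 7.3]
grip_width: 42.1
grip_force: 79.9
```

```bash
python3 go.py 521.8 -122.2 40
```

```text
t 4.9 tcp [ 522.4 -122.7   41.4] tilt [-0.001 -0.    -1.   ] yaw_y 95.42 F [-1.   0.2  7.3] w 42.1 gf 79.9 j7 [-0.03  0.54  0.22  2.   -0.19  0.63  1.98]
units [0.02 0.02 0.05] turn to 95.45 (tool z): -0.01 to 5.45: 17.99
```

Emit:
arm_command([
  [0, 0, -0.2, 0, -1],
  [0, 0, -0.2, 0, -1],
  [0, 0, -0.2, 0, -1],
  [0, 0, -0.2, 0, -1],
  [0, 0, -0.3, 0, -1],
  [0, 0, -0.5, 0, -1],
  [0, 0, -0.8, 0, -1],
  [0, 0, -1, 0, -1],
])

```text
time_s: 5.7
tcp_pos: [521.4, -122.6, 143.2]
tool_rot: [-0.047, 0.999, 0.0, -0.001]
ft_force: [0.9, 0.2, -2.0]
grip_width: 42.4
grip_force: 81.5
```

Emit:
arm_command([
  [0, 0, -0.8, 0, -1],
  [0, 0, -0.8, 0, -1],
  [0, 0, -0.6, 0, -1],
  [0, 0, -0.3, 0, -1],
  [0, 0, 0, 0, -1],
  [0, 0, 0, 0, -1],
  [0, 0, 0, 0, -1],
  [0, 0, 0, 0, -1],
])

```text
time_s: 6.5
tcp_pos: [521.5, -122.5, 216.6]
tool_rot: [-0.047, 0.999, 0.0, -0.001]
ft_force: [1.0, 0.0, -1.4]
grip_width: 42.3
grip_force: 81.5
```

```bash
python3 go.py 483.5 171.2 190; python3 - <<'E'
from m import *
c=cam('scene','pics/s1.png')
P=cloud(c);s=observe();x,y,z=s['tcp_pos']
q=P.reshape(-1,3);m=(np.hypot(q[:,0]-x,q[:,1]-y)<60)&(q[:,2]<z+20);print(np.nanmin(q[m],0).round(1))
E
```

```text
t 6.5 tcp [ 521.5 -122.5  216.6] tilt [ 0.002  0.    -1.   ] yaw_y 95.42 F [ 1.   0.  -1.4] w 42.3 gf 81.5 j7 [-0.09  0.31  0.29  1.83 -0.1   1.02  1.9 ]
units [0.33 9.87 0.89] turn to 95.45 (tool z): -0.01 to 5.45: 17.99
[ 462.1 -182.4   -4.2]
```

View pics/s1.png

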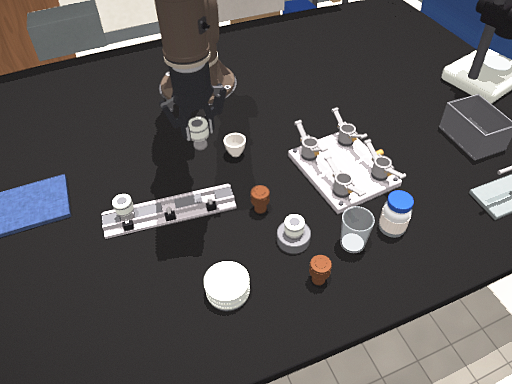

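Emit:
arm_command([
  [0, 0.5, 0, 0, -1],
  [0.05, 1, 0, 0, -1],
  [0.05, 1, 0, 0, -1],
  [0.05, 1, 0, 0, -1],
  [0.05, 1, 0, 0, -1],
  [0.05, 1, 0, 0, -1],
  [0.05, 1, 0, 0, -1],
  [0.03, 1, 0, 0, -1],
])

```text
time_s: 7.35
tcp_pos: [490.4, 101.5, 217.2]
tool_rot: [-0.047, 0.999, -0.0, -0.0]
ft_force: [0.5, 0.4, -1.5]
grip_width: 42.2
grip_force: 81.5
```

Emit:
arm_command([
  [0, 1, 0, 0, -1],
  [0, 1, 0, 0, -1],
  [0, 0.37, 0, 0, -1],
  [0, 0, 0.4, 0, -1],
  [0, 0, 0.4, 0, -1],
  [0, 0, 0, 0, -1],
  [0, 0, 0, 0, -1],
  [0, 0, 0, 0, -1],
])

```text
time_s: 8.15
tcp_pos: [484.5, 170.3, 193.6]
tool_rot: [-0.047, 0.999, -0.0, 0.0]
ft_force: [0.1, 0.1, -1.0]
grip_width: 42.3
grip_force: 81.5
```

```bash
cat > hold.py <<'E'
from m import *
from scipy.optimize import least_squares
def hold():
    s=observe();t=s['tcp_pos']
    for n in('scene','top'):
        c=cam(n);q=cloud(c).reshape(-1,3)
        q=q[np.hypot(*(q[:,:2]-t[:2]).T)<26]
        for z0,z1,r in((-30,-22,15),(-22,-3,None),(2,30,22)):
            if r is None: continue
            p=q[(q[:,2]>t[2]+z0)&(q[:,2]<t[2]+z1)]
            if len(p)<8: print(n,z0,len(p));continue
            f=least_squares(lambda a:np.hypot(*(p[:,:2]-a).T)-r,t[:2],loss='soft_l1')
            print(n,z0,len(p),'axis-tcp',(f.x-t[:2]).round(1),'rms',np.sqrt(np.mean(f.fun**2)).round(1),'minz',p[:,2].min().round(1))
        P=cloud(c)
        for k,a in dict(P1=(621.5,304.8),P2=(632.9,185.4),P3=(472.1,290.6),P4=(483.5,171.2)).items():
            p=P.reshape(-1,3);p=p[(p[:,2]>40)&(p[:,2]<66)&(np.hypot(*(p[:,:2]-a).T)>18)&(np.hypot(*(p[:,:2]-a).T)<25)&(abs((p[:,:2]-a)@[-.095,.9955])>9)]
            if len(p)>8:
                f=least_squares(lambda b:np.hypot(*(p[:,:2]-b).T)-22,a,loss='soft_l1');print(n,k,len(p),f.x.round(1),np.sqrt(np.mean(f.fun**2)).round(1))
if __name__=='__main__': hold()
E
python3 go.py 483.5 171.2 67.5;python3 hold.py
```

```text
t 8.2 tcp [484.5 170.3 193.6] tilt [-0. -0. -1.] yaw_y 95.33 F [ 0.1  0.1 -1. ] w 42.3 gf 81.5 j7 [-0.56  0.29  0.14  1.9  -0.05  0.95  1.27]
units [0.03 0.03 4.2 ] turn to 95.45 (tool z): -0.02 to 5.45: 17.98
scene -30 35 axis-tcp [-0.4 -0.5] rms 2.0 minz 163.7
scene 2 154 axis-tcp [ 0.5 -0.7] rms 1.5 minz 196.0
scene P1 125 [622.1 305.8] 2.3
scene P2 137 [633.5 186. ] 2.2
scene P3 95 [473.4 290.4] 1.7
scene P4 82 [483.3 171.3] 1.6
top -30 0
top 2 10 axis-tcp [-0.4  0.3] rms 0.3 minz 197.6
top P1 12 [617.3 305.4] 2.6
top P2 53 [630.7 186. ] 2.2
top P4 18 [484.  172.5] 1.4
```

Emit:
arm_command([
  [0.03, 0.03, 0.5, 0, -1],
  [0, 0, 0.8, 0, -1],
  [0, 0, 0.8, 0, -1],
  [0, 0, 0.6, 0, -1],
  [0, 0, 0.3, 0, -1],
  [0, 0, 0, 0, -1],
  [0, 0, 0, 0, -1],
  [0, 0, 0, 0, -1],
])

```text
time_s: 9.05
tcp_pos: [483.9, 172.3, 104.5]
tool_rot: [-0.047, 0.999, 0.0, 0.001]
ft_force: [-0.2, 0.2, -1.0]
grip_width: 42.7
grip_force: 81.5
```

Emit:
arm_command([
  [0, 0, 0.1, 0, -1],
  [0, 0, 0.1, 0, -1],
  [0, 0, 0.1, 0, -1],
  [0, 0, 0.1, 0, -1],
  [0, 0, 0.1, 0, -1],
  [0, 0, 0, 0, -1],
  [0, 0, 0, 0, -1],
  [0, 0, 0, 0, -1],
])

```text
time_s: 9.85
tcp_pos: [483.3, 172.0, 88.6]
tool_rot: [-0.047, 0.999, 0.0, 0.0]
ft_force: [-0.1, 1.4, -1.3]
grip_width: 42.2
grip_force: 81.0
```

```bash
python3 go.py 483.5 171.2 67.5
```

```text
t 9.8 tcp [483.3 172.   88.6] tilt [-0.  0. -1.] yaw_y 95.42 F [-0.1  1.4 -1.3] w 42.2 gf 81.0 j7 [-0.54  0.43  0.12  2.01 -0.08  0.71  1.3 ]
units [-0.01 -0.03  0.7 ] turn to 95.45 (tool z): -0.01 to 5.45: 17.99
```

Entered cleanly; I'll lower it the rest of the way, release, then rise.

Emit:
arm_command([
  [0, -0.02, 0.15, 0, -1],
  [0, 0, 0.15, 0, -1],
  [0, 0, 0.15, 0, -1],
  [0, 0, 0.1, 0, -1],
  [0, 0, 0.1, 0, -1],
  [0, 0, 0.05, 0, -1],
  [0, 0, 0, 0, -1],
  [0, 0, 0, 0, -1],
])

```text
time_s: 10.65
tcp_pos: [483.2, 171.4, 67.5]
tool_rot: [-0.047, 0.999, 0.0, 0.0]
ft_force: [-0.3, 0.4, -1.0]
grip_width: 42.4
grip_force: 81.8
```

```bash
python3 go.py 483.5 171.2 67.5
```

```text
t 10.7 tcp [483.2 171.4  67.5] tilt [-0.  0. -1.] yaw_y 95.42 F [-0.3  0.4 -1. ] w 42.4 gf 81.8 j7 [-0.53  0.46  0.12  2.03 -0.08  0.66  1.3 ]
units [-0.01 -0.01  0.  ] turn to 95.45 (tool z): -0.01 to 5.45: 17.99
```

Emit:
arm_command([
  [0, 0, 0.02, 0, -1],
  [0, 0, 0, 0, 0],
  [0, 0, 0, 0, 1],
  [0, 0, 0, 0, 1],
  [0, 0, 0, 0, 1],
  [0, 0, 0, 0, 1],
  [0, 0, -0.3, 0, 1],
  [0, 0, -0.8, 0, 1],
])

```text
time_s: 11.45
tcp_pos: [482.0, 170.9, 99.2]
tool_rot: [-0.047, 0.999, -0.001, -0.002]
ft_force: [0.2, 0.4, 0.2]
grip_width: 85.4
grip_force: 0.0
```

Emit:
arm_command([
  [0, 0, -0.8, 0, 1],
  [0, 0, -0.2, 0, 1],
  [0, 0, 0, 1, 1],
  [0, 0, 0, 1, 1],
  [0, 0, 0, 1, 1],
  [0, 0, 0, 1, 1],
  [0, 0, 0, 1, 1],
  [0, 0, 0, 1, 1],
])

```text
time_s: 12.25
tcp_pos: [483.1, 171.4, 129.8]
tool_rot: [0.215, 0.977, -0.0, -0.0]
ft_force: [-0.2, 0.3, 0.2]
grip_width: 85.1
grip_force: 0.0
```

Emit:
arm_command([
  [0, 0, 0, 1, 1],
  [0, 0, 0, 1, 1],
  [0, 0, 0, 1, 1],
  [0, 0, 0, 1, 1],
  [0, 0, 0, 1, 1],
  [0, 0, 0, 1, 1],
  [0, 0, 0, 1, 1],
  [0, 0, 0, 1, 1],
])

```text
time_s: 13.05
tcp_pos: [483.0, 171.4, 129.8]
tool_rot: [0.536, 0.844, -0.0, -0.0]
ft_force: [-1.1, -0.1, 0.5]
grip_width: 85.6
grip_force: 0.0
```

Emit:
arm_command([
  [0, 0, 0, 1, 1],
  [0, 0, 0, 1, 1],
  [0, 0, 0, 1, 1],
  [0, 0, 0, 1, 1],
  [0, 0, 0, 0, 1],
  [0, 0, 0, 0, 1],
  [0, 0, 0, 0, 1],
  [0, 0, 0, 0, 1],
])

```text
time_s: 13.85
tcp_pos: [483.2, 171.4, 130.0]
tool_rot: [0.672, 0.74, 0.0, -0.0]
ft_force: [0.4, 0.0, 0.0]
grip_width: 85.6
grip_force: 0.0
```

```bash
python3 go.py 483.5 171.2 125; python3 - <<'E'
from m import *
a=cam('scene');cv2.imwrite('pics/s2.png',cv2.resize(a['img'][90:230,250:430],None,fx=4,fy=4,interpolation=cv2.INTER_CUBIC)[...,::-1])
P=cloud(a);print(enc(P,(483.5,171),96,104,25))
E
```

```text
t 13.8 tcp [483.2 171.4 130. ] tilt [ 0.  0. -1.] yaw_y 5.49 F [0.4 0.  0. ] w 85.6 gf 0.0 j7 [-0.85  0.4   0.53  2.   -0.27  0.81 -0.06]
units [-0.01  0.01  0.17] turn to 95.45 (tool z): -17.99 to 5.45: 0.01
(array([485.1, 168.1]), 22.9, 155)
```

View pics/s2.png

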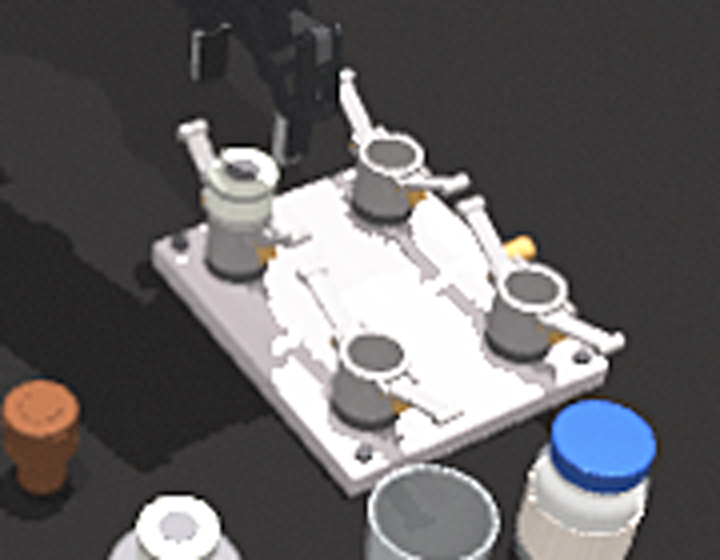

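Emit:
arm_command([
  [0, 0, 0.3, 0, 1],
  [0, 0, 0.3, 0, 1],
  [0, 0, 0.3, 0, 1],
  [0, 0, 0.2, 0, 1],
  [0, 0, 0.2, 0, 1],
  [0, 0, 0.2, 0, 1],
  [0, 0, 0.2, 0, 1],
  [0, 0, 0.2, 0, 1],
], grip_force=40)

```text
time_s: 14.7
tcp_pos: [483.3, 171.4, 72.5]
tool_rot: [0.673, 0.74, 0.0, 0.0]
ft_force: [-0.1, 0.4, -0.1]
grip_width: 85.5
grip_force: 0.0
```

Emit:
arm_command([
  [0, 0, 0.2, 0, 1],
  [0, 0, 0.2, 0, 1],
  [0, 0, 0.2, 0, 1],
  [0, 0, 0.2, 0, 1],
  [0, 0, 0.2, 0, 1],
  [0, 0, 0.2, 0, 1],
  [0, 0, 0, 0, 1],
  [0, 0, 0, 0, 1],
])

```text
time_s: 15.5
tcp_pos: [483.7, 171.5, 36.9]
tool_rot: [0.673, 0.74, 0.0, 0.0]
ft_force: [1.4, 1.1, 1.2]
grip_width: 85.2
grip_force: 0.5
```

```bash
python3 go.py 483.5 171.2 33
```

```text
t 15.5 tcp [483.7 171.5  36.9] tilt [ 0.     0.001 -1.   ] yaw_y 5.42 F [1.4 1.1 1.2] w 85.2 gf 0.5 j7 [-0.76  0.54  0.43  2.07 -0.39  0.61  0.04]
units [-0.01 -0.01  0.13] turn to 95.45 (tool z): -18.01 to 5.45: -0.01
```

Emit:
arm_command([
  [0, 0, 0.12, 0, 1],
  [0, 0, 0, 0, 0.9],
  [0, 0, 0, 0, 0.8],
  [0, 0, 0, 0, 0.7],
  [0, 0, 0, 0, 0.6],
  [0, 0, 0, 0, 0.5],
  [0, 0, 0, 0, 0.4],
  [0, 0, 0, 0, 0.3],
])

```text
time_s: 16.3
tcp_pos: [483.2, 171.4, 34.1]
tool_rot: [0.673, 0.74, 0.0, -0.0]
ft_force: [-3.1, -0.3, 16.1]
grip_width: 58.3
grip_force: 39.8
```

Emit:
arm_command([
  [0, 0, 0, 0, 0.2],
  [0, 0, 0, 0, 0.1],
  [0, 0, 0, 0, 0],
  [0, 0, 0, 0, -0.2],
  [0, 0, 0, 0, -0.4],
  [0, 0, 0, 0, -0.4],
  [0, 0, 0, 0, -0.4],
  [0, 0, 0, 0, -0.4],
])

```text
time_s: 17.1
tcp_pos: [483.2, 171.4, 34.1]
tool_rot: [0.673, 0.74, 0.0, -0.0]
ft_force: [-2.1, -0.2, 16.8]
grip_width: 59.0
grip_force: 39.9
```

```bash
python3 go.py 483.5 171.2 33
```

```text
t 17.1 tcp [483.2 171.4  34.1] tilt [ 0.001  0.    -1.   ] yaw_y 5.42 F [-2.1 -0.2 16.8] w 59.0 gf 39.9 j7 [-0.76  0.55  0.43  2.07 -0.39  0.6   0.04]
units [-0.01  0.01  0.04] turn to 95.45 (tool z): -18.01 to 5.45: -0.01
```

Emit:
arm_command([
  [0, 0, 0, 0, 0.3],
  [0, 0, 0, 0, 1],
  [0, 0, 0, 0, 1],
  [0, 0, -0.3, 0, 1],
  [0, 0, -0.8, 0, 1],
  [0, 0, -1, 0, 1],
  [0, 0, -1, 0, 1],
  [0, 0, -1, 0, 1],
])

```text
time_s: 17.9
tcp_pos: [482.9, 171.0, 157.8]
tool_rot: [0.673, 0.74, -0.0, 0.0]
ft_force: [0.5, -0.0, -0.6]
grip_width: 85.2
grip_force: 0.0
```

Emit:
arm_command([
  [0, 0, -1, 0, 1],
  [0, 0, -0.8, 0, 1],
  [0, 0, 0, -1, 1],
  [0, 0, 0, -1, 1],
  [0, 0, 0, -1, 1],
  [0, 0, 0, -1, 1],
  [0, 0, 0, -1, 1],
  [0, 0, 0, -1, 1],
])

```text
time_s: 18.7
tcp_pos: [483.0, 171.1, 210.7]
tool_rot: [0.457, 0.889, -0.0, -0.0]
ft_force: [0.3, -0.3, 0.0]
grip_width: 85.7
grip_force: 0.0
```

Emit:
arm_command([
  [0, 0, 0, -1, 1],
  [0, 0, 0, -1, 1],
  [0, 0, 0, -1, 1],
  [0, 0, 0, -1, 1],
  [0, 0, 0, -1, 1],
  [0, 0, 0, -1, 1],
  [0, 0, 0, -1, 1],
  [0, 0, 0, -1, 1],
])

```text
time_s: 19.5
tcp_pos: [483.0, 171.0, 210.6]
tool_rot: [0.125, 0.992, -0.0, -0.0]
ft_force: [0.4, -0.3, -0.4]
grip_width: 85.1
grip_force: 0.0
```

Emit:
arm_command([
  [0, 0, 0, -1, 1],
  [0, 0, 0, -1, 1],
  [0, 0, 0, -1, 1],
  [0, 0, 0, -1, 1],
  [0, 0, 0, 0, 1],
  [0, 0, 0, 0, 1],
  [0, 0, 0, 0, 1],
  [0, 0, 0, 0, 1],
])

```text
time_s: 20.3
tcp_pos: [483.2, 171.4, 210.3]
tool_rot: [-0.047, 0.999, -0.0, -0.0]
ft_force: [-0.0, 0.4, -0.2]
grip_width: 85.4
grip_force: 0.0
```

```bash
cat > look.py <<'E'
from m import *
import sys
a=cam('scene');cv2.imwrite(sys.argv[1],cv2.resize(a['img'][90:250,260:430],None,fx=3.5,fy=3.5,interpolation=cv2.INTER_CUBIC)[...,::-1])
b=cam('top');S=cloud(a);T=cloud(b)
for n,P in(('s',S),('t',T)):
    for k,c,z0,z1,R in(('A',(521.8,-122),70,77,25),('B',(503.1,-320.7),70,77,25),('pod4',(709,20.5),65,72,60),('puck',(709,20.5),26,33,70),('P4',(483.5,171.2),96,104,25),('P2',(632.9,185.4),96,104,25),('P3',(472.1,290.6),96,104,25)):
        try: print(n,k,enc(P,c,z0,z1,R))
        except Exception as e: pass
E
python3 go.py 503.1 -320.7 190; python3 look.py pics/s3.png
```

```text
t 20.3 tcp [483.2 171.4 210.3] tilt [ 0. -0. -1.] yaw_y 95.35 F [-0.   0.4 -0.2] w 85.4 gf 0.0 j7 [-0.66  0.27  0.27  1.89 -0.08  0.99  1.31]
units [  0.87 -16.39   0.68] turn to 95.45 (tool z): -0.02 to 5.45: 17.98
s A (array([0., 0.]), 0.0, 0)
s B (array([ 505.1, -321.9]), 22.4, 221)
s pod4 (array([709.7,  19.2]), 22.5, 241)
s puck (array([709.6,  19.5]), 38.9, 393)
s P4 (array([484.5, 169.6]), 23.1, 158)
s P2 (array([0., 0.]), 0.0, 0)
s P3 (array([0., 0.]), 0.0, 0)
t A (array([0., 0.]), 0.0, 0)
t B (array([ 503.5, -321.2]), 22.5, 195)
t pod4 (array([708. ,  20.9]), 21.9, 194)
t puck (array([708.3,  21.3]), 37.7, 304)
t P4 (array([476.2, 168.3]), 18.1, 51)
t P2 (array([0., 0.]), 0.0, 0)
t P3 (array([0., 0.]), 0.0, 0)
```

View pics/s3.png

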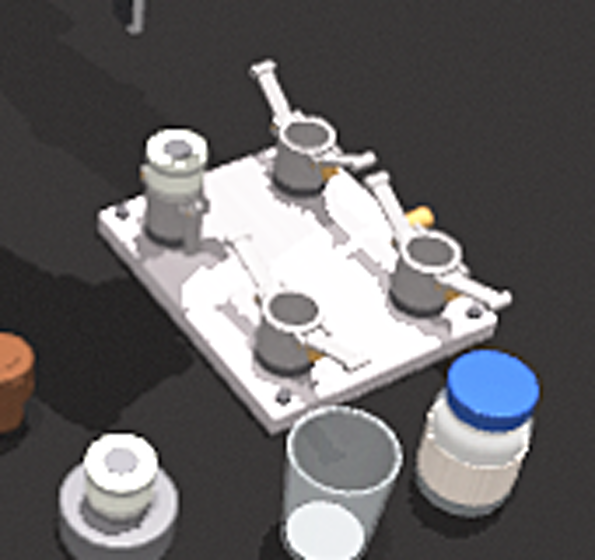

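Coupler 4 is locked, with its arm down at crop (192,225), and the pod is seated. Next is the puck pod, at (709,20).

Emit:
arm_command([
  [-0.5, -0.4, 0, 0, 1],
  [-0.9, -0.73, 0, 0, 1],
  [-0.9, -0.73, 0, 0, 1],
  [-0.9, -0.73, 0, 0, 1],
  [-0.9, -0.73, 0, 0, 1],
  [-0.9, -0.73, 0, 0, 1],
  [-0.9, -0.73, 0, 0, 1],
  [-0.9, -0.73, 0, 0, 1],
])

```text
time_s: 21.2
tcp_pos: [703.0, 25.4, 210.1]
tool_rot: [-0.047, 0.999, 0.0, -0.0]
ft_force: [-0.7, 1.1, -0.4]
grip_width: 85.4
grip_force: 0.0
```

Emit:
arm_command([
  [-0.22, -0.2, 0.5, 0, 1],
  [0, 0, 0.8, 0, 1],
  [0, 0, 0.8, 0, 1],
  [0, 0, 0.5, 0, 1],
  [0, 0, 0, 0, 1],
  [0, 0, 0, 0, 1],
  [0, 0, 0, 0, 1],
  [0, 0, 0, 0, 1],
])

```text
time_s: 22.0
tcp_pos: [709.8, 20.9, 133.7]
tool_rot: [-0.047, 0.999, 0.0, 0.001]
ft_force: [-0.8, 0.1, 0.5]
grip_width: 85.4
grip_force: 0.0
```

```bash
python3 go.py 708.8 20.2 36.5; python3 - <<'E'
from m import *
P=cloud(cam('scene'));print(enc(P,(709.7,19.3),26,33,60),enc(P,(709.7,19.3),65,72,30))
E
```

```text
t 22.0 tcp [709.8  20.9 133.7] tilt [-0.002  0.    -1.   ] yaw_y 95.43 F [-0.8  0.1  0.5] w 85.4 gf 0.0 j7 [-0.28  0.66  0.3   1.47 -0.21  1.04  1.73]
units [ 0.04 -0.02  3.24] turn to 95.45 (tool z): -0.0 to 5.45: 18.0
(array([711.7,  19.5]), 38.0, 389) (array([710.6,  19.9]), 22.8, 238)
```

Emit:
arm_command([
  [0.02, -0.02, 0.5, 0, 1],
  [0, 0, 0.8, 0, 1],
  [0, 0, 0.8, 0, 1],
  [0, 0, 0.6, 0, 1],
  [0, 0, 0.4, 0, 1],
  [0, 0, 0.14, 0, 1],
  [0, 0, 0, 0, 1],
  [0, 0, 0, 0, 1],
], grip_force=80)

```text
time_s: 22.85
tcp_pos: [709.2, 20.0, 36.0]
tool_rot: [-0.047, 0.999, -0.0, 0.001]
ft_force: [0.6, 0.0, -0.2]
grip_width: 85.6
grip_force: 0.0
```

Emit:
arm_command([
  [0, 0, 0, 0, 0],
  [0, 0, 0, 0, -1],
  [0, 0, 0, 0, -1],
  [0, 0, 0, 0, -1],
  [0, 0, 0, 0, -1],
  [0, 0, 0, 0, -1],
  [0, 0, 0, 0, -1],
  [0, 0, 0, 0, -1],
])

```text
time_s: 23.65
tcp_pos: [709.0, 20.3, 36.0]
tool_rot: [-0.047, 0.999, 0.0, 0.001]
ft_force: [-0.0, 1.0, 5.4]
grip_width: 42.6
grip_force: 80.5
```

```bash
python3 go.py 708.8 20.2 36.5
```

```text
t 23.6 tcp [709.   20.3  36. ] tilt [-0.001  0.    -1.   ] yaw_y 95.43 F [-0.   1.   5.4] w 42.6 gf 80.5 j7 [-0.26  0.76  0.27  1.54 -0.24  0.87  1.75]
units [ 0.01 -0.   -0.02] turn to 95.45 (tool z): -0.0 to 5.45: 18.0
```

Emit:
arm_command([
  [0, 0, -0.2, 0, -1],
  [0, 0, -0.4, 0, -1],
  [0, 0, -0.7, 0, -1],
  [0, 0, -0.9, 0, -1],
  [0, 0, -0.9, 0, -1],
  [0, 0, -0.9, 0, -1],
  [0, 0, -0.9, 0, -1],
  [0, 0, -0.7, 0, -1],
])

```text
time_s: 24.45
tcp_pos: [708.7, 19.9, 205.9]
tool_rot: [-0.047, 0.999, -0.0, 0.001]
ft_force: [2.1, -1.1, -2.0]
grip_width: 42.1
grip_force: 81.5
```

Emit:
arm_command([
  [0.1, 0.4, 0, 0, -1],
  [0.3, 0.8, 0, 0, -1],
  [0.3, 0.8, 0, 0, -1],
  [0.3, 0.8, 0, 0, -1],
  [0.3, 0.8, 0, 0, -1],
  [0.3, 0.8, 0, 0, -1],
  [0.3, 0.8, 0, 0, -1],
  [0.11, 0.53, 0, 0, -1],
])

```text
time_s: 25.25
tcp_pos: [630.0, 188.6, 202.2]
tool_rot: [-0.049, 0.999, 0.0, -0.001]
ft_force: [-0.2, 0.2, -1.9]
grip_width: 42.2
grip_force: 81.5
```

Emit:
arm_command([
  [0, 0, 0, 0, -1],
  [0, 0, 0, 0, -1],
  [0, 0, 0, 0, -1],
  [0, 0, 0, 0, -1],
  [0, 0, 0, 0, -1],
  [0, 0, 0, 0, -1],
  [0, 0, 0, 0, -1],
  [0, 0, 0, 0, -1],
])

```text
time_s: 26.05
tcp_pos: [632.3, 185.5, 203.1]
tool_rot: [-0.047, 0.999, 0.0, 0.0]
ft_force: [-0.1, 0.7, -1.6]
grip_width: 42.1
grip_force: 81.5
```

```bash
python3 go.py 632.8 185.6 104; python3 hold.py
```

```text
t 26.1 tcp [632.3 185.5 203.1] tilt [-0.  0. -1.] yaw_y 95.41 F [-0.1  0.7 -1.6] w 42.1 gf 81.5 j7 [-0.56  0.52  0.3   1.54 -0.17  1.11  1.44]
units [-0.02  0.    3.3 ] turn to 95.45 (tool z): -0.01 to 5.45: 17.99
scene -30 39 axis-tcp [1.4 0.2] rms 1.9 minz 174.1
scene 2 163 axis-tcp [ 1.5 -0.6] rms 1.3 minz 205.3
scene P1 112 [621.9 306.2] 2.0
scene P2 126 [633.5 186. ] 2.1
scene P4 73 [483.2 171.2] 1.1
top -30 2
top 2 50 axis-tcp [0.8 0.1] rms 1.3 minz 207.5
top P2 50 [632.7 186.4] 2.2
top P4 18 [483.3 173. ] 1.0
```

Emit:
arm_command([
  [0, 0, 0.5, 0, -1],
  [0, 0, 0.8, 0, -1],
  [0, 0, 0.8, 0, -1],
  [0, 0, 0.7, 0, -1],
  [0, 0, 0.4, 0, -1],
  [0, 0, 0.1, 0, -1],
  [0, 0, 0, 0, -1],
  [0, 0, 0, 0, -1],
])

```text
time_s: 26.95
tcp_pos: [633.1, 185.7, 105.3]
tool_rot: [-0.047, 0.999, 0.0, 0.001]
ft_force: [1.2, 0.4, -2.3]
grip_width: 42.4
grip_force: 81.5
```

Emit:
arm_command([
  [0, 0, 0.1, 0, -1],
  [0, 0, 0.1, 0, -1],
  [0, 0, 0.1, 0, -1],
  [0, 0, 0.1, 0, -1],
  [0, 0, 0.1, 0, -1],
  [0, 0, 0, 0, -1],
  [0, 0, 0, 0, -1],
  [0, 0, 0, 0, -1],
])

```text
time_s: 27.75
tcp_pos: [632.4, 185.5, 89.2]
tool_rot: [-0.047, 0.999, 0.0, 0.0]
ft_force: [-0.2, 0.5, -2.2]
grip_width: 42.0
grip_force: 81.5
```

```bash
python3 go.py 632.3 185.6 67.3
```

```text
t 27.8 tcp [632.4 185.5  89.2] tilt [-0.  0. -1.] yaw_y 95.42 F [-0.2  0.5 -2.2] w 42.0 gf 81.5 j7 [-0.54  0.63  0.27  1.65 -0.2   0.89  1.47]
units [0.   0.   0.73] turn to 95.45 (tool z): -0.01 to 5.45: 17.99
```

Same sequence as before: lower, release, rise, turn.

Emit:
arm_command([
  [0, 0, 0.15, 0, -1],
  [0, 0, 0.15, 0, -1],
  [0, 0, 0.15, 0, -1],
  [0, 0, 0.1, 0, -1],
  [0, 0, 0.1, 0, -1],
  [0, 0, 0.08, 0, -1],
  [0, 0, 0, 0, -1],
  [0, 0, 0, 0, -1],
])

```text
time_s: 28.55
tcp_pos: [632.3, 185.5, 67.2]
tool_rot: [-0.047, 0.999, 0.0, 0.0]
ft_force: [-0.2, -0.3, -1.2]
grip_width: 42.5
grip_force: 81.4
```

Emit:
arm_command([
  [0, 0, 0, 0, -1],
  [0, 0, 0, 0, 0],
  [0, 0, 0, 0, 1],
  [0, 0, 0, 0, 1],
  [0, 0, 0, 0, 1],
  [0, 0, 0, 0, 1],
  [0, 0, -0.3, 0, 1],
  [0, 0, -0.8, 0, 1],
])

```text
time_s: 29.35
tcp_pos: [630.8, 185.2, 99.1]
tool_rot: [-0.047, 0.999, -0.001, -0.002]
ft_force: [-0.8, 0.6, -0.0]
grip_width: 85.3
grip_force: 0.0
```

Emit:
arm_command([
  [0, 0, -0.8, 0, 1],
  [0, 0, -0.2, 0, 1],
  [0, 0, 0, 1, 1],
  [0, 0, 0, 1, 1],
  [0, 0, 0, 1, 1],
  [0, 0, 0, 1, 1],
  [0, 0, 0, 1, 1],
  [0, 0, 0, 1, 1],
])

```text
time_s: 30.15
tcp_pos: [632.1, 185.6, 130.1]
tool_rot: [0.215, 0.977, -0.0, -0.0]
ft_force: [0.1, 0.2, -0.3]
grip_width: 85.4
grip_force: 0.0
```

Emit:
arm_command([
  [0, 0, 0, 1, 1],
  [0, 0, 0, 1, 1],
  [0, 0, 0, 1, 1],
  [0, 0, 0, 1, 1],
  [0, 0, 0, 1, 1],
  [0, 0, 0, 1, 1],
  [0, 0, 0, 1, 1],
  [0, 0, 0, 1, 1],
])

```text
time_s: 30.95
tcp_pos: [632.1, 185.6, 130.1]
tool_rot: [0.536, 0.844, -0.0, -0.0]
ft_force: [0.0, 1.0, -0.2]
grip_width: 85.7
grip_force: 0.0
```

Emit:
arm_command([
  [0, 0, 0, 1, 1],
  [0, 0, 0, 1, 1],
  [0, 0, 0, 1, 1],
  [0, 0, 0, 1, 1],
  [0, 0, 0, 0, 1],
  [0, 0, 0, 0, 1],
  [0, 0, 0, 0, 1],
  [0, 0, 0, 0, 1],
])

```text
time_s: 31.75
tcp_pos: [632.3, 185.5, 130.3]
tool_rot: [0.672, 0.74, 0.0, -0.0]
ft_force: [0.2, -0.1, -0.0]
grip_width: 85.3
grip_force: 0.0
```

```bash
python3 go.py 632.5 185.5 33; python3 look.py pics/s4.png
```

```text
t 31.8 tcp [632.3 185.5 130.3] tilt [ 0.  0. -1.] yaw_y 5.48 F [ 0.2 -0.1 -0. ] w 85.3 gf 0.0 j7 [-0.8   0.66  0.7   1.64 -0.48  1.02  0.15]
units [-0.    0.01  3.24] turn to 95.45 (tool z): -17.99 to 5.45: 0.01
s A (array([0., 0.]), 0.0, 0)
s B (array([ 505.1, -322.5]), 23.4, 222)
s pod4 (array([0., 0.]), 0.0, 0)
s puck (array([708.9,  19.3]), 39.4, 582)
s P4 (array([485.7, 168.7]), 23.3, 156)
s P2 (array([633.6, 183.5]), 22.8, 209)
s P3 (array([0., 0.]), 0.0, 0)
t A (array([0., 0.]), 0.0, 0)
t B (array([ 504.2, -320.6]), 21.8, 189)
t pod4 (array([0., 0.]), 0.0, 0)
t puck (array([707.4,  21. ]), 38.0, 428)
t P4 (array([482.5, 172. ]), 21.9, 231)
t P2 (array([631.5, 180.4]), 20.8, 113)
t P3 (array([0., 0.]), 0.0, 0)
```

View pics/s4.png

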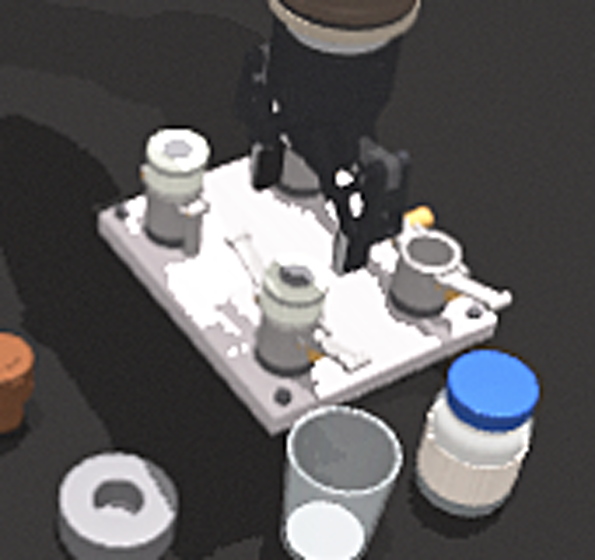

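The pod is seated in coupler 2 at crop (290,305). I'll lock it.

Emit:
arm_command([
  [0, 0, 0.3, 0, 1],
  [0, 0, 0.3, 0, 1],
  [0, 0, 0.3, 0, 1],
  [0, 0, 0.2, 0, 1],
  [0, 0, 0.2, 0, 1],
  [0, 0, 0.2, 0, 1],
  [0, 0, 0.2, 0, 1],
  [0, 0, 0.2, 0, 1],
], grip_force=40)

```text
time_s: 32.65
tcp_pos: [632.4, 185.6, 72.8]
tool_rot: [0.673, 0.74, 0.0, 0.0]
ft_force: [-0.6, 0.5, 0.3]
grip_width: 85.2
grip_force: 0.0
```

Emit:
arm_command([
  [0, 0, 0.2, 0, 1],
  [0, 0, 0.2, 0, 1],
  [0, 0, 0.2, 0, 1],
  [0, 0, 0.2, 0, 1],
  [0, 0, 0.2, 0, 1],
  [0, 0, 0.2, 0, 1],
  [0, 0, 0.05, 0, 1],
  [0, 0, 0, 0, 1],
])

```text
time_s: 33.45
tcp_pos: [633.0, 185.6, 36.0]
tool_rot: [0.673, 0.74, 0.001, 0.0]
ft_force: [0.1, -0.4, 2.9]
grip_width: 85.5
grip_force: 1.5
```

Emit:
arm_command([
  [0, 0, 0.06, 0, 1],
  [0, 0, 0, 0, 0.9],
  [0, 0, 0, 0, 0.8],
  [0, 0, 0, 0, 0.7],
  [0, 0, 0, 0, 0.6],
  [0, 0, 0, 0, 0.5],
  [0, 0, 0, 0, 0.4],
  [0, 0, 0, 0, 0.3],
])

```text
time_s: 34.25
tcp_pos: [632.5, 185.5, 34.7]
tool_rot: [0.673, 0.74, 0.0, 0.0]
ft_force: [-1.7, -0.1, 10.7]
grip_width: 58.9
grip_force: 41.2
```

Emit:
arm_command([
  [0, 0, 0, 0, 0.2],
  [0, 0, 0, 0, 0.1],
  [0, 0, 0, 0, 0],
  [0, 0, 0, 0, -0.2],
  [0, 0, 0, 0, -0.4],
  [0, 0, 0, 0, -0.4],
  [0, 0, 0, 0, -0.4],
  [0, 0, 0, 0, -0.4],
])

```text
time_s: 35.05
tcp_pos: [632.6, 185.5, 34.8]
tool_rot: [0.673, 0.74, 0.0, 0.0]
ft_force: [-1.2, -0.4, 10.0]
grip_width: 58.3
grip_force: 41.2
```

```bash
python3 go.py 632.5 185.5 33
```

```text
t 35.0 tcp [632.6 185.5  34.8] tilt [ 0.     0.001 -1.   ] yaw_y 5.41 F [-1.2 -0.4 10. ] w 58.3 gf 41.2 j7 [-0.76  0.77  0.63  1.7  -0.57  0.86  0.22]
units [ 0.   -0.    0.06] turn to 95.45 (tool z): -18.01 to 5.45: -0.01
```

Emit:
arm_command([
  [0, 0, 0, 0, 0.3],
  [0, 0, 0, 0, 1],
  [0, 0, 0, 0, 1],
  [0, 0, -0.3, 0, 1],
  [0, 0, -0.8, 0, 1],
  [0, 0, -1, 0, 1],
  [0, 0, -1, 0, 1],
  [0, 0, -1, 0, 1],
])

```text
time_s: 35.85
tcp_pos: [631.9, 185.4, 158.4]
tool_rot: [0.673, 0.74, -0.0, -0.0]
ft_force: [0.4, 1.6, 0.1]
grip_width: 85.4
grip_force: 0.0
```

Emit:
arm_command([
  [0, 0, -1, 0, 1],
  [0, 0, -0.8, 0, 1],
  [0, 0, 0, -1, 1],
  [0, 0, 0, -1, 1],
  [0, 0, 0, -1, 1],
  [0, 0, 0, -1, 1],
  [0, 0, 0, -1, 1],
  [0, 0, 0, -1, 1],
])

```text
time_s: 36.65
tcp_pos: [632.0, 185.3, 211.3]
tool_rot: [0.457, 0.889, -0.0, -0.0]
ft_force: [-0.2, -0.5, -0.3]
grip_width: 85.5
grip_force: 0.0
```

Emit:
arm_command([
  [0, 0, 0, -1, 1],
  [0, 0, 0, -1, 1],
  [0, 0, 0, -1, 1],
  [0, 0, 0, -1, 1],
  [0, 0, 0, -1, 1],
  [0, 0, 0, -1, 1],
  [0, 0, 0, -1, 1],
  [0, 0, 0, -1, 1],
])

```text
time_s: 37.45
tcp_pos: [632.0, 185.2, 211.3]
tool_rot: [0.125, 0.992, -0.0, -0.0]
ft_force: [-0.0, 0.3, 1.1]
grip_width: 85.3
grip_force: 0.0
```

Emit:
arm_command([
  [0, 0, 0, -1, 1],
  [0, 0, 0, -1, 1],
  [0, 0, 0, -1, 1],
  [0, 0, 0, -1, 1],
  [0, 0, 0, 0, 1],
  [0, -0.4, 0, 0, 1],
  [0.36, -1, 0, 0, 1],
  [0.36, -1, 0, 0, 1],
])

```text
time_s: 38.25
tcp_pos: [617.2, 110.4, 210.8]
tool_rot: [-0.046, 0.999, -0.0, -0.0]
ft_force: [1.0, -0.5, 0.4]
grip_width: 85.5
grip_force: 0.0
```

Emit:
arm_command([
  [0.36, -1, 0, 0, 1],
  [0.36, -1, 0, 0, 1],
  [0.36, -1, 0, 0, 1],
  [0.36, -1, 0, 0, 1],
  [0.36, -1, 0, 0, 1],
  [0.36, -1, 0, 0, 1],
  [0.36, -1, 0, 0, 1],
  [0.36, -1, 0, 0, 1],
])

```text
time_s: 39.05
tcp_pos: [553.3, -137.6, 211.2]
tool_rot: [-0.046, 0.999, -0.0, 0.0]
ft_force: [0.0, -0.0, 0.1]
grip_width: 85.4
grip_force: 0.0
```

Emit:
arm_command([
  [0.36, -1, 0, 0, 1],
  [0.36, -1, 0, 0, 1],
  [0.36, -1, 0, 0, 1],
  [0.36, -1, 0, 0, 1],
  [0.36, -1, 0, 0, 1],
  [0.2, -0.9, 0, 0, 1],
  [0, 0, 0, 0, 1],
  [0, 0, 0, 0, 1],
])

```text
time_s: 39.85
tcp_pos: [510.3, -318.3, 210.9]
tool_rot: [-0.045, 0.999, -0.0, -0.0]
ft_force: [0.5, 0.6, -0.1]
grip_width: 85.2
grip_force: 0.0
```

```bash
python3 go.py 503.8 -321.1 41; python3 look.py pics/s5.png
```

```text
t 39.9 tcp [ 510.3 -318.3  210.9] tilt [ 0. -0. -1.] yaw_y 95.19 F [ 0.5  0.6 -0.1] w 85.2 gf 0.0 j7 [ 0.15  0.43  0.45  1.69 -0.21  1.07  2.33]
units [ 0.22 -0.07  5.66] turn to 95.45 (tool z): -0.05 to 5.45: 17.95
s A (array([0., 0.]), 0.0, 0)
s B (array([ 505.1, -323.2]), 23.5, 221)
s pod4 (array([0., 0.]), 0.0, 0)
s puck (array([664.4,  16.3]), 39.0, 537)
s P4 (array([486.2, 167.9]), 22.8, 156)
s P2 (array([633.3, 182.5]), 23.1, 211)
s P3 (array([0., 0.]), 0.0, 0)
t A (array([0., 0.]), 0.0, 0)
t B (array([ 502.3, -320.4]), 22.2, 108)
t pod4 (array([0., 0.]), 0.0, 0)
t puck (array([662.7,  17.7]), 37.8, 431)
t P4 (array([482.4, 171.5]), 22.0, 227)
t P2 (array([632.4, 185.7]), 22.1, 210)
t P3 (array([0., 0.]), 0.0, 0)
```

View pics/s5.png

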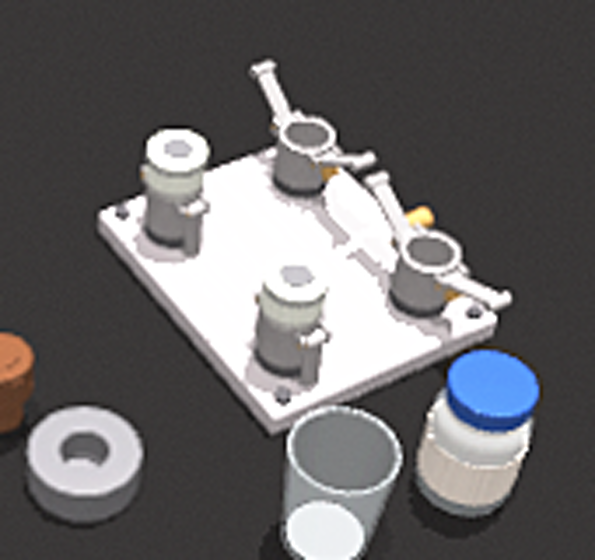

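Both pods are locked. The puck was knocked aside after I had emptied it, so it doesn't matter. Now pod B on the rail.

Emit:
arm_command([
  [0.22, -0.07, 0.5, -0.05, 1],
  [0, 0, 0.9, 0, 1],
  [0, 0, 0.9, 0, 1],
  [0, 0, 0.8, 0, 1],
  [0, 0, 0.3, 0, 1],
  [0, 0, 0, 0, 1],
  [0, 0, 0, 0, 1],
  [0, 0, 0, 0, 1],
], grip_force=80)

```text
time_s: 40.75
tcp_pos: [505.7, -320.2, 110.3]
tool_rot: [-0.05, 0.999, -0.0, 0.001]
ft_force: [-0.9, -0.8, 0.5]
grip_width: 85.3
grip_force: 0.0
```

```bash
python3 go.py 503.7 -321 41
```

```text
t 40.8 tcp [ 505.7 -320.2  110.3] tilt [-0.002 -0.001 -1.   ] yaw_y 95.68 F [-0.9 -0.8  0.5] w 85.3 gf 0.0 j7 [ 0.19  0.53  0.41  1.8  -0.27  0.86  2.4 ]
units [ 0.07 -0.02  2.31] turn to 95.45 (tool z): 0.05 to 5.45: 18.05
```

Emit:
arm_command([
  [0.07, -0.02, 0.2, 0, 1],
  [0, 0, 0.6, 0, 1],
  [0, 0, 0.6, 0, 1],
  [0, 0, 0.6, 0, 1],
  [0, 0, 0.3, 0, 1],
  [0, 0, 0, 0, 1],
  [0, 0, 0, 0, 1],
  [0, 0, 0, 0, 1],
])

```text
time_s: 41.55
tcp_pos: [503.3, -321.1, 40.8]
tool_rot: [-0.049, 0.999, -0.0, 0.001]
ft_force: [0.6, 0.7, -0.2]
grip_width: 85.4
grip_force: 0.0
```

Emit:
arm_command([
  [0, 0, 0, 0, 1],
  [0, 0, 0, 0, 0],
  [0, 0, 0, 0, -1],
  [0, 0, 0, 0, -1],
  [0, 0, 0, 0, -1],
  [0, 0, 0, 0, -1],
  [0, 0, 0, 0, -1],
  [0, 0, 0, 0, -1],
])

```text
time_s: 42.35
tcp_pos: [503.0, -320.7, 40.4]
tool_rot: [-0.049, 0.999, -0.0, 0.0]
ft_force: [-0.7, 1.0, 5.7]
grip_width: 42.5
grip_force: 80.4
```

```bash
python3 go.py 503.7 -321 41
```

```text
t 42.4 tcp [ 503.  -320.7   40.4] tilt [-0.001 -0.    -1.   ] yaw_y 95.67 F [-0.7  1.   5.7] w 42.5 gf 80.4 j7 [ 0.23  0.62  0.36  1.85 -0.32  0.72  2.44]
units [-0.02 -0.01 -0.02] turn to 95.45 (tool z): 0.04 to 5.45: 18.04
```

Emit:
arm_command([
  [0, 0, -0.2, 0, -1],
  [0, 0, -0.2, 0, -1],
  [0, 0, -0.2, 0, -1],
  [0, 0, -0.3, 0, -1],
  [0, 0, -0.6, 0, -1],
  [0, 0, -0.9, 0, -1],
  [0, 0, -0.9, 0, -1],
  [0, 0, -0.9, 0, -1],
])

```text
time_s: 43.15
tcp_pos: [503.0, -320.8, 167.8]
tool_rot: [-0.049, 0.999, -0.0, 0.0]
ft_force: [-0.5, -0.1, -1.2]
grip_width: 42.4
grip_force: 81.5
```

Emit:
arm_command([
  [0, 0, -0.8, 0, -1],
  [0, 0, -0.5, 0, -1],
  [0, 0.4, 0, 0.04, -1],
  [-0.04, 1, 0, 0, -1],
  [-0.04, 1, 0, 0, -1],
  [-0.04, 1, 0, 0, -1],
  [-0.04, 1, 0, 0, -1],
  [-0.04, 1, 0, 0, -1],
])

```text
time_s: 43.95
tcp_pos: [492.4, -156.5, 204.2]
tool_rot: [-0.048, 0.999, 0.0, -0.0]
ft_force: [-0.4, -0.1, -1.7]
grip_width: 42.2
grip_force: 81.6
```

```bash
python3 go.py 471.9 290.9 195
```

```text
t 44.0 tcp [ 492.4 -156.5  204.2] tilt [ 0.001  0.001 -1.   ] yaw_y 95.5 F [-0.4 -0.1 -1.7] w 42.2 gf 81.6 j7 [-0.13  0.29  0.43  1.9  -0.14  0.98  2.03]
units [-0.75 14.91  0.32] turn to 95.45 (tool z): 0.01 to 5.45: 18.01
```

Emit:
arm_command([
  [-0.05, 1, 0, 0, -1],
  [-0.05, 1, 0, 0, -1],
  [-0.05, 1, 0, 0, -1],
  [-0.05, 1, 0, 0, -1],
  [-0.05, 1, 0, 0, -1],
  [-0.05, 1, 0, 0, -1],
  [-0.05, 1, 0, 0, -1],
  [-0.05, 1, 0, 0, -1],
])

```text
time_s: 44.75
tcp_pos: [481.1, 83.0, 204.3]
tool_rot: [-0.048, 0.999, 0.0, -0.0]
ft_force: [1.4, -0.4, -2.5]
grip_width: 42.3
grip_force: 81.6
```

Emit:
arm_command([
  [-0.05, 1, 0, 0, -1],
  [-0.05, 1, 0, 0, -1],
  [-0.05, 1, 0, 0, -1],
  [-0.05, 1, 0, 0, -1],
  [-0.05, 1, 0, 0, -1],
  [-0.05, 1, 0, 0, -1],
  [0, 0.5, 0, 0, -1],
  [0, 0, 0, 0, -1],
])

```text
time_s: 45.55
tcp_pos: [471.2, 278.6, 204.2]
tool_rot: [-0.05, 0.999, 0.0, -0.001]
ft_force: [-0.2, -1.1, -1.3]
grip_width: 42.4
grip_force: 81.6
```

Emit:
arm_command([
  [0, 0, 0, 0, -1],
  [0, 0, 0, 0, -1],
  [0, 0, 0, 0, -1],
  [0, 0, 0, 0, -1],
  [0, 0, 0, 0, -1],
  [0, 0, 0, 0, -1],
  [0, 0, 0, 0, -1],
  [0, 0, 0, 0, -1],
])

```text
time_s: 46.35
tcp_pos: [472.7, 276.2, 204.9]
tool_rot: [-0.048, 0.999, 0.0, 0.0]
ft_force: [-0.3, -0.4, -1.0]
grip_width: 42.0
grip_force: 81.6
```

```bash
python3 go.py 471.9 290.9 104; python3 hold.py
```

```text
t 46.4 tcp [472.7 276.2 204.9] tilt [-0.  0. -1.] yaw_y 95.47 F [-0.3 -0.4 -1. ] w 42.0 gf 81.6 j7 [-0.8   0.33  0.23  1.81 -0.09  1.    1.13]
units [-0.02  0.49  3.36] turn to 95.45 (tool z): 0.0 to 5.45: 18.0
scene -30 25 axis-tcp [ 1.  -0.7] rms 1.1 minz 176.9
scene 2 135 axis-tcp [0.9 0.4] rms 1.7 minz 207.0
scene P1 106 [622.3 306.3] 1.9
scene P2 91 [633.1 186.5] 1.2
scene P3 99 [472.8 290.5] 1.7
scene P4 76 [483.3 171.3] 1.2
top -30 1
top 2 25 axis-tcp [ 2.1 -0.3] rms 0.4 minz 209.6
top P1 56 [623.9 303.1] 3.0
top P2 17 [632.4 188. ] 0.6
top P3 33 [472.7 294.1] 1.3
top P4 15 [482.8 173.1] 0.5
```

Emit:
arm_command([
  [-0.01, 0.49, 0, 0, -1],
  [0, 0, 0.6, 0, -1],
  [0, 0, 0.8, 0, -1],
  [0, 0, 0.8, 0, -1],
  [0, 0, 0.7, 0, -1],
  [0, 0, 0.4, 0, -1],
  [0, 0, 0, 0, -1],
  [0, 0, 0, 0, -1],
])

```text
time_s: 47.25
tcp_pos: [471.9, 291.5, 106.4]
tool_rot: [-0.048, 0.999, 0.0, 0.0]
ft_force: [0.7, 0.6, -1.3]
grip_width: 42.3
grip_force: 81.7
```

```bash
python3 go.py 471.5 290.9 104
```

```text
t 47.2 tcp [471.9 291.5 106.4] tilt [-0.  0. -1.] yaw_y 95.48 F [ 0.7  0.6 -1.3] w 42.3 gf 81.7 j7 [-0.8   0.46  0.2   1.9  -0.13  0.79  1.14]
units [ 0.02 -0.02  0.08] turn to 95.45 (tool z): 0.01 to 5.45: 18.01
```

Emit:
arm_command([
  [0, -0.02, 0.1, 0, -1],
  [0, 0, 0.1, 0, -1],
  [0, 0, 0.1, 0, -1],
  [0, 0, 0.1, 0, -1],
  [0, 0, 0.1, 0, -1],
  [0, 0, 0.1, 0, -1],
  [0, 0, 0, 0, -1],
  [0, 0, 0, 0, -1],
])

```text
time_s: 48.05
tcp_pos: [471.5, 290.6, 87.7]
tool_rot: [-0.048, 0.999, 0.0, -0.0]
ft_force: [-1.1, 3.3, -3.6]
grip_width: 42.3
grip_force: 82.0
```

```bash
python3 go.py 471.5 290.9 66.7
```

```text
t 48.0 tcp [471.5 290.6  87.7] tilt [ 0.  0. -1.] yaw_y 95.49 F [-1.1  3.3 -3.6] w 42.3 gf 82.0 j7 [-0.79  0.49  0.2   1.92 -0.13  0.75  1.15]
units [-0.    0.01  0.7 ] turn to 95.45 (tool z): 0.01 to 5.45: 18.01
```

Emit:
arm_command([
  [0, 0.04, 0.1, 0, -1],
  [0, 0, 0.15, 0, -1],
  [0, 0, 0.15, 0, -1],
  [0, 0, 0.1, 0, -1],
  [0, 0, 0.1, 0, -1],
  [0, 0, 0.08, 0, -1],
  [0, 0, 0, 0, -1],
  [0, 0, 0, 0, -1],
])

```text
time_s: 48.85
tcp_pos: [471.6, 291.4, 67.5]
tool_rot: [-0.048, 0.999, -0.0, 0.0]
ft_force: [0.6, -0.1, -1.1]
grip_width: 42.6
grip_force: 82.0
```

```bash
python3 go.py 471.5 290.9 66.7
```

```text
t 48.9 tcp [471.6 291.4  67.5] tilt [-0. -0. -1.] yaw_y 95.47 F [ 0.6 -0.1 -1.1] w 42.6 gf 82.0 j7 [-0.79  0.52  0.19  1.93 -0.14  0.71  1.15]
units [ 0.01 -0.02  0.03] turn to 95.45 (tool z): 0.0 to 5.45: 18.0
```

Emit:
arm_command([
  [0, 0, 0.02, 0, -1],
  [0, 0, 0, 0, 0],
  [0, 0, 0, 0, 1],
  [0, 0, 0, 0, 1],
  [0, 0, 0, 0, 1],
  [0, 0, 0, 0, 1],
  [0, 0, -0.3, 0, 1],
  [0, 0, -0.8, 0, 1],
])

```text
time_s: 49.65
tcp_pos: [470.4, 290.7, 99.1]
tool_rot: [-0.048, 0.999, -0.001, -0.001]
ft_force: [-0.0, -0.5, 0.3]
grip_width: 85.1
grip_force: 0.0
```

Emit:
arm_command([
  [0, 0, -0.8, 0, 1],
  [0, 0, -0.2, 0, 1],
  [0, 0, 0, 1, 1],
  [0, 0, 0, 1, 1],
  [0, 0, 0, 1, 1],
  [0, 0, 0, 1, 1],
  [0, 0, 0, 1, 1],
  [0, 0, 0, 1, 1],
])

```text
time_s: 50.45
tcp_pos: [471.4, 291.4, 129.8]
tool_rot: [0.214, 0.977, -0.0, -0.0]
ft_force: [-0.1, -0.5, 0.3]
grip_width: 85.4
grip_force: 0.0
```

Emit:
arm_command([
  [0, 0, 0, 1, 1],
  [0, 0, 0, 1, 1],
  [0, 0, 0, 1, 1],
  [0, 0, 0, 1, 1],
  [0, 0, 0, 1, 1],
  [0, 0, 0, 1, 1],
  [0, 0, 0, 1, 1],
  [0, 0, 0, 1, 1],
])

```text
time_s: 51.25
tcp_pos: [471.4, 291.4, 129.8]
tool_rot: [0.535, 0.845, -0.0, -0.0]
ft_force: [-0.9, 0.4, 0.5]
grip_width: 85.2
grip_force: 0.0
```

Emit:
arm_command([
  [0, 0, 0, 1, 1],
  [0, 0, 0, 1, 1],
  [0, 0, 0, 1, 1],
  [0, 0, 0, 1, 1],
  [0, 0, 0, 0, 1],
  [0, 0, 0, 0, 1],
  [0, 0, 0, 0, 1],
  [0, 0, 0, 0, 1],
])

```text
time_s: 52.05
tcp_pos: [471.6, 291.4, 130.0]
tool_rot: [0.672, 0.74, 0.0, -0.0]
ft_force: [-0.4, -0.4, 0.7]
grip_width: 85.1
grip_force: 0.0
```

```bash
python3 go.py 472 291 33; python3 look.py pics/s6.png|grep P3
```

```text
t 52.0 tcp [471.6 291.4 130. ] tilt [ 0.  0. -1.] yaw_y 5.53 F [-0.4 -0.4  0.7] w 85.1 gf 0.0 j7 [-1.1   0.48  0.63  1.9  -0.36  0.87 -0.19]
units [-0.02  0.01  3.23] turn to 95.45 (tool z): -17.98 to 5.45: 0.02
s P3 (array([474.8, 288.4]), 23.0, 149)
t P3 (array([473.9, 290.4]), 21.8, 197)
```

View pics/s6.png

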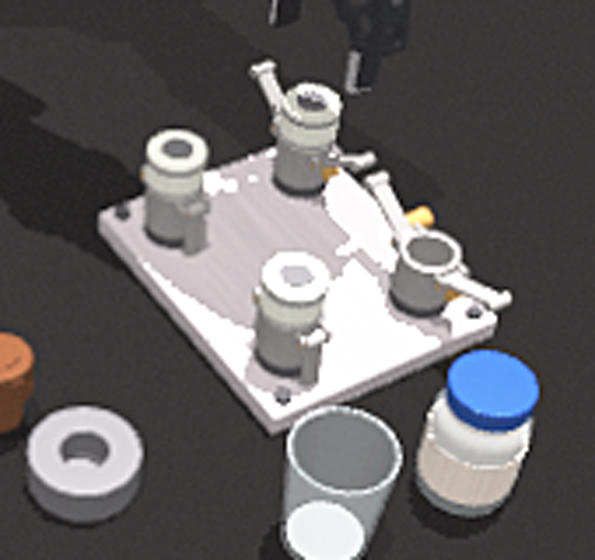

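The pod is seated in coupler 3 at crop (308,115). I'll lock it, then retreat.

Emit:
arm_command([
  [0, 0.01, 0.3, 0, 1],
  [0, 0, 0.3, 0, 1],
  [0, 0, 0.3, 0, 1],
  [0, 0, 0.2, 0, 1],
  [0, 0, 0.2, 0, 1],
  [0, 0, 0.2, 0, 1],
  [0, 0, 0.2, 0, 1],
  [0, 0, 0.2, 0, 1],
], grip_force=40)

```text
time_s: 52.95
tcp_pos: [471.9, 291.5, 72.5]
tool_rot: [0.673, 0.74, 0.0, 0.0]
ft_force: [-0.7, -0.0, 0.1]
grip_width: 85.4
grip_force: 0.0
```

Emit:
arm_command([
  [0, 0, 0.2, 0, 1],
  [0, 0, 0.2, 0, 1],
  [0, 0, 0.2, 0, 1],
  [0, 0, 0.2, 0, 1],
  [0, 0, 0.2, 0, 1],
  [0, 0, 0.2, 0, 1],
  [0, 0, 0.05, 0, 1],
  [0, 0, 0, 0, 1],
])

```text
time_s: 53.75
tcp_pos: [472.4, 291.8, 35.5]
tool_rot: [0.673, 0.74, 0.001, 0.0]
ft_force: [-0.1, 0.3, 3.0]
grip_width: 85.6
grip_force: 1.3
```

Emit:
arm_command([
  [0, 0, 0.06, 0, 1],
  [0, 0, 0, 0, 0.9],
  [0, 0, 0, 0, 0.8],
  [0, 0, 0, 0, 0.7],
  [0, 0, 0, 0, 0.6],
  [0, 0, 0, 0, 0.5],
  [0, 0, 0, 0, 0.4],
  [0, 0, 0, 0, 0.3],
])

```text
time_s: 54.55
tcp_pos: [471.0, 291.6, 34.2]
tool_rot: [0.672, 0.74, -0.0, -0.001]
ft_force: [-3.3, -0.1, 13.6]
grip_width: 59.0
grip_force: 40.1
```

Emit:
arm_command([
  [0, 0, 0, 0, 0.2],
  [0, 0, 0, 0, 0.1],
  [0, 0, 0, 0, 0],
  [0, 0, 0, 0, -0.2],
  [0, 0, 0, 0, -0.4],
  [0, 0, 0, 0, -0.4],
  [0, 0, 0, 0, -0.4],
  [0, 0, 0, 0, -0.4],
])

```text
time_s: 55.35
tcp_pos: [471.0, 291.5, 34.2]
tool_rot: [0.672, 0.74, -0.0, -0.001]
ft_force: [-2.3, 0.2, 14.1]
grip_width: 58.6
grip_force: 40.1
```

```bash
python3 go.py 472 291 33
```

```text
t 55.4 tcp [471.  291.5  34.2] tilt [ 0.001 -0.002 -1.   ] yaw_y 5.49 F [-2.3  0.2 14.1] w 58.6 gf 40.1 j7 [-1.02  0.61  0.53  1.97 -0.48  0.68 -0.09]
units [-0.02  0.03  0.04] turn to 95.45 (tool z): -17.99 to 5.45: 0.01
```

Emit:
arm_command([
  [0, 0, 0, 0, 0.3],
  [0, 0, 0, 0, 1],
  [0, 0, 0, 0, 1],
  [0, 0, -0.3, 0, 1],
  [0, 0, -0.8, 0, 1],
  [0, 0, -1, 0, 1],
  [0, 0, -1, 0, 1],
  [0, 0, -1, 0, 1],
])

```text
time_s: 56.15
tcp_pos: [471.7, 291.0, 158.1]
tool_rot: [0.673, 0.74, -0.0, 0.0]
ft_force: [-0.0, 0.9, 0.0]
grip_width: 85.1
grip_force: 0.0
```

Emit:
arm_command([
  [0, 0, -1, 0, 1],
  [0, 0, -0.8, 0, 1],
  [-0.5, 0, 0, 0, 1],
  [-1, 0, 0, 0, 1],
  [-1, 0, 0, 0, 1],
  [-1, 0, 0, 0, 1],
  [-1, 0, 0, 0, 1],
  [-1, 0, 0, 0, 1],
])

```text
time_s: 56.95
tcp_pos: [487.0, 125.2, 210.3]
tool_rot: [0.673, 0.74, -0.0, -0.0]
ft_force: [0.7, -0.5, 0.3]
grip_width: 85.3
grip_force: 0.0
```

Emit:
arm_command([
  [-1, 0, 0, 0, 1],
  [-1, 0, 0, 0, 1],
  [-1, 0, 0, 0, 1],
  [-1, 0, 0, 0, 1],
  [-0.5, 0, 0, 0, 1],
  [0, 0, 0, 0, 1],
  [0, 0, 0, 0, 1],
  [0, 0, 0, 0, 1],
])

```text
time_s: 57.75
tcp_pos: [500.2, -6.0, 210.4]
tool_rot: [0.672, 0.741, -0.0, -0.0]
ft_force: [0.7, 0.2, 0.4]
grip_width: 85.2
grip_force: 0.0
```

```bash
python3 go.py 472 291 33; python3 look.py pics/s7.png|grep P; python3 - <<'E'
from m import *
# highest point beside each coupler at arm positions, top and scene
S=[cloud(cam(n)).reshape(-1,3) for n in('top','scene')]
ex=np.array([.9955,.095]);ey=np.array([-.095,.9955])
for k,a in dict(P1=(621.8,305),P2=(632.6,185.6),P3=(472,291),P4=(483.3,171.4)).items():
    for n,q in zip('ts',S):
        d=q[:,:2]-a;u=d@ex;v=d@ey
        for s in(-1,1):
            m=(abs(v)<8)&(s*u>40)&(s*u<60);print(k,n,s,m.sum(),np.nanpercentile(q[m,2],90).round(0) if m.any() else None,end=' | ')
    print()
E
```

```text
t 57.8 tcp [500.2  -6.  210.4] tilt [ 0.    -0.001 -1.   ] yaw_y 5.55 F [0.7 0.2 0.4] w 85.2 gf 0.0 j7 [-0.7   0.3   0.78  1.94 -0.25  1.    0.29]
units [9.94 0.03 5.92] turn to 95.45 (tool z): -17.98 to 5.45: 0.02
s P4 (array([485.8, 169.4]), 23.1, 155)
s P2 (array([633.5, 183.7]), 22.9, 209)
s P3 (array([474.1, 287.6]), 24.1, 147)
t P4 (array([482.6, 172. ]), 21.9, 230)
t P2 (array([632.1, 185.5]), 21.8, 209)
t P3 (array([474. , 290.7]), 21.9, 217)
P1 t -1 71 78.0 | P1 t 1 74 74.0 | P1 s -1 78 79.0 | P1 s 1 72 73.0 | 
P2 t -1 41 22.0 | P2 t 1 24 19.0 | P2 s -1 33 23.0 | P2 s 1 30 22.0 | 
P3 t -1 44 19.0 | P3 t 1 39 22.0 | P3 s -1 4 19.0 | P3 s 1 30 21.0 | 
P4 t -1 40 20.0 | P4 t 1 42 21.0 | P4 s -1 2 21.0 | P4 s 1 30 22.0 |
```

View pics/s7.png

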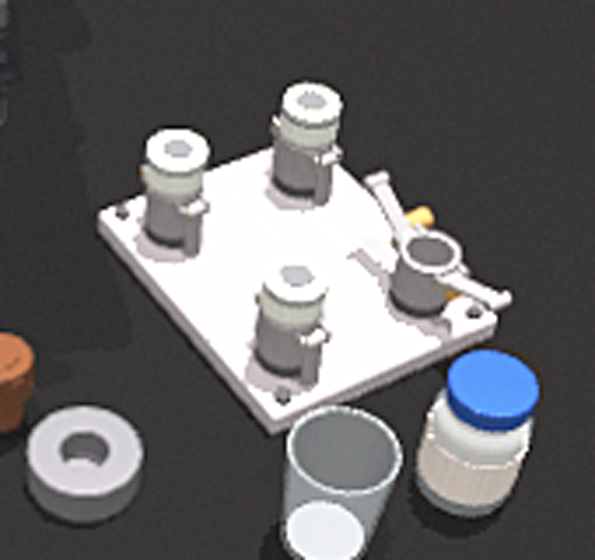

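All three pods are locked and coupler 1's arms are still open.

```bash
python3 -c "
from workcell import *
print(hand_in())"
```

```text
the job is handed in; nothing more can be done
None
```

The job is handed in, with no verdict returned: the final pictures show all three pods present seated and locked in couplers 2, 3 and 4, coupler 1's arms open, and the gripper clear of everything.

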